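Lay a spirit bottle and a corkscrew case into their nests on a sloped presentation stand

ROBOT

A 6-joint arm with a two-finger parallel gripper is mounted at the origin on the work surface. World frame = base frame: x ahead of the robot, y to its left, z up, the work surface at z = 0. Lengths are in mm, angles in rad, forces in N, time in s.
With the tool pointing down it reaches from about 350 to 975 mm from the base axis. Payload 7.1 kg.
Tool frame: the origin (TCP) lies at the very end of the fingers, on their centre line; the grasp point (between the pads) lies 19 mm behind it; z points along the fingers, y is the direction in which the jaws open and shut (so a half turn about z gives the same grasp; the last joint's range is limited). The gripper opens to 88 mm and grips with 3 to 60 N. Pads are 20 mm wide; open, the fingers measure 115 mm over their backs; the gripper's body (75 mm by 178 mm) begins 61 mm behind the grasp point.
Start: joints at [-1.166, 0.423, 1.63, -0, 1.089, -0.019], TCP at [257.032, -569.684, 222.675] pointing down, gripper open.
Joint ranges: [-3, 3], [-0.9, 2.11], [0.09, 2.58], [-1.31, 4.45], [0.11, 2.69], [-2.54, 2.54]. Speed limits (rad/s): [2.39, 2.39, 3.01, 3.14, 3.14, 3.14].

INTERFACE

Orientations are given as a rotation vector (axis times angle).
In Python, from workcell import monitor, vision, order, find_in, regions_of, place_of gives the robot as it stands. The module is installed in compiled form; this text tells all that it offers.
- The arm moves only by the tool carry_out, never from a script. Its argument "targets" is a list of rows, each a list of 3 entries, a list of its own where there are three numbers: the turn, a rotation vector about the world's x, y, z in degrees, then the shift along the world's x, y, z in mm, then the finger opening in mm, from 0 to 87.8. In form: [[[rx, ry, rz], [x, y, z], hand], ...]. A call has 1 to 10 rows; each row is the pose to reach, as a shift and turn from the pose commanded when the call began; what a row does not reach only later rows make up. A row lasts 1/12 s, in which the tool goes at most 41.7 mm and 7.16 degrees, less where a joint would pass 70% of its speed; a pose out of reach is approached as far as the arm can. A call with a gripper value outside its range is refused whole. The fingers move at their own pace and stop on an object; the grip force is fixed at half the most. Time passes only in rows, so rows that repeat a pose let the fingers close. It gives the time, the measured TCP pose, the force and the opening at its end, in the units of the state.
- monitor.get_obs(): the state, without advancing time (a new reading comes with each control period).
- vision.get_image(name): name is "side" or "top"; returns the picture (384x512x3 uint8, red, green, blue); there is no depth.
- vision.camera_model(name): a dict with "K" (3x3 intrinsics, pixels), "dist" ([k1, k2, p1, p2, k3] as OpenCV has them; the pictures are not rectified), "rvec" (rotation vector, rad) and "tvec" (3), from world to camera coordinates, as OpenCV has them. Camera axes: x right, y down, z forward; pixel columns grow to the right and rows downward; lengths in mm; the calibration is good to about 2 mm. A picture is of the moment at which its call begins. camera_model takes no time and is no camera call.
- order.close_job(): hands the job in, once; it reports no verdict.
Trained networks look in the newest picture that a camera, given by its name, has taken for a name from the list of things; names that differ only in an ending like _2 or _b are one class to them, and where a whole thing is asked for, a point or a joint stands for the part that bears it (a point fixed in the world has none). Each returns a list of dicts, best first, with "confidence" (0 to 1); they miss things now and then, are a little off and sometimes report something else, mostly with a low value. They report only what shows in the picture. A call takes as long as a camera call. They do not tell look-alikes from the thing itself.
- find_in(query, camera): "point" ([x, y, z] in mm, in the coordinates of the camera as it stood for that picture, good to about 4 mm: the middle of the surface that is visible of it).
- regions_of(query, camera): "mask" (384x512 bool, what is visible of it).
- place_of(query, camera): "point" ([x, y, z] in mm, in the coordinates of the camera as it stood for that picture, good to about 4 mm: a listed point, or the origin of a listed thing).
The state is a dict: "t": time; "qpos": joint angles; "qvel": joint speeds; "joint_torque": joint torques, N m; "ee_pos": TCP position; "orientation": TCP orientation; "ft_force": force on the tool from outside, world axes, zero at the start; "moment": the same for the moment, N m; "width": finger opening in mm.
Only numpy, scipy, OpenCV 4.12 (cv2) and the standard library are available. Lean on these libraries where they do the work, as an engineer would, in place of code of your own. Each camera call takes 0.05 s, during which the arm holds its last target.

TASK

On the cellar counter, pick up the small square bottle and the wooden corkscrew case and lay each one, lying flat, fully down into the nest of its own shape on the sloped stand, the bottle with its neck uphill. Set them in rather than dropping them, let go, and leave the wine bottle, the cup and the bowl alone.

Things in the scene. Friction and masses are not known exactly. Their poses are not given: they have to be found in the camera images.
- bottle_mid (a point): Centre of the square body of a small green glass spirit bottle (0.25-0.45 kg), paper label, lying on the counter. Body 110 long x 44 x 44 mm: this point is 22 mm above its underside. Then a shoulder, a round 24 mm neck and a 28 mm cork stopper. x: along the bottle to the neck (base 55 mm behind this point, stopper's end 135 mm ahead); y: across; z: up as it lies.
- case_mid (a point): Centre of a plain wooden corkscrew case (0.15 to 0.3 kg), a closed box with a brass clasp band, lying on the counter: 120 long (x) x 52 wide (y) x 40 mm high (z), so this point is 20 mm above its underside. It may go into its nest either end uphill.
- bottle_seat (a point): Where the centre of the bottle's square body lies when home in the bottle-shaped nest. x up the slope (the neck's direction), y across, z square out of the sloping face. Floor 22 mm below along -z; walls rise 16 mm over the floor. Body bay 117 x 51 mm, then a neck channel 38 mm wide, 80 mm long: about 3.5 mm clearance each side. Finger gap in the side walls: x -32 to +32 mm.
- case_seat (a point): Where the centre of the case lies when home in the plain rectangular nest, 127 x 59 mm, beside the bottle's nest. x up the slope, y across, z square out of the sloping face. Floor 20 mm below along -z; walls rise 16 mm over the floor; about 3.5 mm clearance each side. Finger gap in the side walls: x -32 to +32 mm.
- stand: Fixed dark wooden stand on the counter that slopes 30 degrees, rising away from the robot, with two wooden nest blocks side by side (either may be on the left), 110 mm between their centre lines, each 219 long x 106 mm wide. Both blocks' side walls have a 64 mm wide gap, cut down to the grey felt floor, for fingers. Origin on the counter below the middle; x away from the robot, z up.
- wine: Bystander: full-size wine bottle standing upright on the counter, 74 mm diameter, 300 mm high, origin at the centre of its underside. Leave alone.
- cup: Bystander: white ceramic cup, 80 mm across, 90 mm high, origin at the centre of its underside. Leave alone.
- bowl: Bystander: terracotta bowl, 150 mm across, 60 mm high, origin at the centre of its underside. Leave alone.
- bottle: The same bottle as a whole; its origin is at the centre of the underside of its square body, straight below point bottle_mid.
- case: The same case as a whole; its origin is at the centre of the underside of its box, straight below point case_mid.
Mind the look-alikes: they are no part of the job. What is shaped like the bottle but purple or turquoise is not meant.

How it is judged (in metres and radians):
At the end, for the whole second after the job is handed in: The bottle's body centre and the case's centre each lie within 8 mm (along and across the slope) and 5 mm (out of the face) of their own seats, parallel to the nest within 7 degrees, released and at rest (below 0.02 m/s) (x of bottle_mid in the frame of bottle_seat between -0.008 and 0.008 m and y of bottle_mid in the frame of bottle_seat between -0.008 and 0.008 m and z of bottle_mid in the frame of bottle_seat between -0.005 and 0.005 m and angle between the x axis of bottle_mid and the x axis of bottle_seat, either way round below 0.12 rad and angle between the z axis of bottle_mid and the z axis of bottle_seat, either way round below 0.12 rad and linear speed of each of bottle, case below 0.02 m/s and x of case_mid in the frame of case_seat between -0.008 and 0.008 m and y of case_mid in the frame of case_seat between -0.008 and 0.008 m and z of case_mid in the frame of case_seat between -0.005 and 0.005 m and angle between the x axis of case_mid and the x axis of case_seat, either way round below 0.12 rad and angle between the z axis of case_mid and the z axis of case_seat, either way round below 0.12 rad); the robot touches nothing.
It fails at once if the wine bottle was pushed more than 30 mm or tipped over 20 degrees (distance of wine from where it was at the start of the episode above 0.03 m or angle between wine's own z axis and vertical above 0.35 rad).
It fails at once if the cup was pushed more than 30 mm or tipped over 20 degrees (distance of cup from where it was at the start of the episode above 0.03 m or angle between cup's own z axis and vertical above 0.35 rad).
It fails at once if the bowl was pushed more than 30 mm or tipped over 20 degrees (distance of bowl from where it was at the start of the episode above 0.03 m or angle between bowl's own z axis and vertical above 0.35 rad).
It fails at once if the small bottle was dropped (fell free from over about 25 mm) (contact force between bottle and anything else below 0.01 N and linear speed of bottle above 0.7 m/s).
It fails at once if the case was dropped (fell free from over about 25 mm) (contact force between case and anything else below 0.01 N and linear speed of case above 0.7 m/s).
It also fails if it takes over 58 s, if anything falls off the work surface, if the arm or the gripper's body presses on something with over 40 N, if the wrist force passes 120 N, or if a joint passes its speed limit or range.

## Working session

There is one attempt and no reset: what is moved stays moved. The work goes in short steps, Python scripts to look and compute and a tool call to move; the robot and the scene stay as the last step left them, time stands still between calls to the robot, and variables do not carry over. Pictures are saved under pics/ and viewed, and the job is handed in when it is done.

Besides the shell and the picture viewer there is one more tool, called as name(argument=value, ...), one argument or row to a line, values as JSON. carry_out: Moves the arm, as the interface text tells. Its arguments: {"type":"object","properties":{"targets":{"type":"array","items":{"type":"array"}}},"required":["targets"]}

```bash
mkdir -p pics; python3 - <<'E'
from workcell import monitor, vision
import cv2,numpy as np
print(monitor.get_obs())
for n in("side","top"):
    im=vision.get_image(n); cv2.imwrite(f"pics/{n}0.png",im[:,:,::-1])
    m=vision.camera_model(n); print(n,m); R=cv2.Rodrigues(np.array(m['rvec'],float))[0]; print(-R.T@np.array(m['tvec']).ravel())
E
```

```text
{'t': 0.0, 'qpos': array([-1.16597297e+00,  4.23830754e-01,  1.63071046e+00, -1.52330150e-05,
        1.08858569e+00, -1.89870831e-02]), 'qvel': array([-0.00010497, -0.00093837, -0.00076484, -0.00173977,  0.00021922,
       -0.00042397]), 'joint_torque': array([ 1.73827575e-03, -5.44615352e+01, -2.73665822e+01,  6.45168917e-02,
        2.27987365e-02, -1.31114193e-04]), 'ee_pos': array([ 256.82672678, -569.17219584,  221.8999538 ]), 'orientation': array([-3.06984949e+00, -6.60443518e-01,  4.82619945e-04]), 'ft_force': array([ 0.20771037,  0.51929439, -0.12797916]), 'moment': array([ 0.00398712, -0.02866157,  0.02001221]), 'width': 87.58385918813254}
side {'K': array([[353.11528329,   0.        , 254.5737688 ],
       [  0.        , 353.11528329, 187.85590327],
       [  0.        ,   0.        ,   1.        ]]), 'dist': array([-0.04666583,  0.        ,  0.        ,  0.        ,  0.        ]), 'rvec': array([ 0.48941032, -2.81555799,  1.01031221]), 'tvec': array([ 525.90193032,  119.51997856, 1012.51216037])}
[314.35791157 696.79926717 855.38799687]
top {'K': array([[366.30464608,   0.        , 256.81066571],
       [  0.        , 366.30464608, 193.64840626],
       [  0.        ,   0.        ,   1.        ]]), 'dist': array([-0.07329095,  0.        ,  0.        ,  0.        ,  0.        ]), 'rvec': array([ 2.18925179, -2.01851994,  0.21596331]), 'tvec': array([ 26.36253442, 542.96230755, 984.0189435 ])}
[ 319.74037655   52.8675239  1076.46061161]
```

View pics/side0.png

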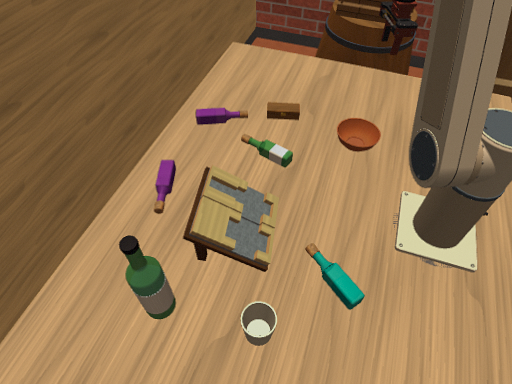

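View pics/top0.png

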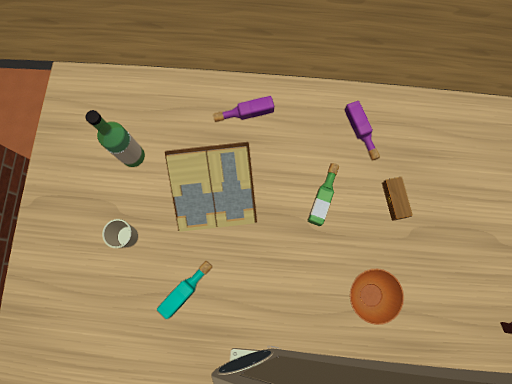

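```bash
cat > h.py <<'E'
from workcell import monitor, vision, order, find_in, regions_of, place_of
import cv2,numpy as np
from scipy.spatial.transform import Rotation as Ro
def cam(n):
    m=vision.camera_model(n); R=cv2.Rodrigues(np.array(m['rvec'],float))[0]
    return m,R,np.array(m['tvec'],float).ravel()
def c2w(n,p):
    m,R,t=cam(n); return R.T@(np.array(p)-t)
def proj(n,P):
    m,R,t=cam(n); return cv2.projectPoints(np.array(P,float).reshape(-1,1,3),m['rvec'],m['tvec'],m['K'],m['dist'])[0].reshape(-1,2)
def ray(n,uv,z):
    m,R,t=cam(n); u=cv2.undistortPoints(np.array(uv,float).reshape(-1,1,2),m['K'],m['dist']).reshape(-1,2)
    d=np.c_[u,np.ones(len(u))]@R; c=-R.T@t
    return c+d*((z-c[2])/d[:,2])[:,None]
E
python3 - <<'E'
from h import *
np.set_printoptions(precision=1,suppress=True)
for n in("side","top"):
    vision.get_image(n)
    for q in["bottle_mid","case_mid","bottle_seat","case_seat","stand","wine","cup","bowl"]:
        print(n,q,[(c2w(n,r['point']),round(r['confidence'],2),proj(n,c2w(n,r['point']))[0]) for r in place_of(q,n)])
E
```

```text
side bottle_mid [(array([819.9, 101.7,  20.4]), 0.93, array([165.5, 176.9])), (array([ 812. , -221.5,   20. ]), 0.73, array([210. , 115.5])), (array([228.5, 274.5,  23.6]), 0.68, array([342. , 285.4])), (array([ 529.3, -119. ,   19.4]), 0.61, array([274.7, 152.5])), (array([ 281.4, -272.2,   -5.4]), 0.43, array([354.5, 145.7])), (array([ 527.5, -114.9,   -2.3]), 0.3, array([274.6, 158. ]))]
side case_mid [(array([ 569.5, -346.5,   19.4]), 0.62, array([282.7, 109.7]))]
side bottle_seat [(array([511.1, 134.9,  81.2]), 0.66, array([254.4, 199.4]))]
side case_seat [(array([486.1, 244.7,  79.3]), 0.77, array([249.2, 234.3]))]
side stand [(array([ 570.5, -341.8,   -0.8]), 0.52, array([281.8, 114.6]))]
side wine [(array([638.5, 463.9,  -1.5]), 0.81, array([161.4, 304.6]))]
side cup [(array([392.9, 440.3,  -3.1]), 0.68, array([257.9, 330.1]))]
side bowl [(array([ 281.7, -276.1,   -2.4]), 0.72, array([354.8, 144.3]))]
top bottle_mid [(array([ 809.9, -224.9,   23.3]), 0.98, array([358.5, 118.6])), (array([228.1, 270.7,  23.4]), 0.89, array([176.3, 299. ]))]
top case_mid [(array([ 567.9, -347. ,   17.8]), 0.9, array([397. , 198.1]))]
top bottle_seat [(array([502.7, 136. ,  82.7]), 0.84, array([232. , 202.7]))]
top case_seat [(array([487.4, 243.1,  76.5]), 0.83, array([193.4, 205.4]))]
top stand [(array([546. , 193.3,   4.3]), 0.88, array([216.1, 191.9]))]
top wine [(array([643.3, 463. ,  -1.1]), 0.8, array([133.6, 155. ])), (array([ 524.8, -120.2,   21.3]), 0.27, array([321.2, 206.2]))]
top cup [(array([391.1, 440.9,   3.5]), 0.96, array([127.6, 236.4])), (array([485.4, 243.4,  75.3]), 0.65, array([193.2, 206.2]))]
top bowl [(array([ 286.8, -276.1,    0.7]), 0.57, array([369.9, 292.9]))]
```

```bash
python3 - <<'E'
from h import *
a=cv2.imread("pics/top0.png");s=cv2.imread("pics/side0.png")
cv2.imwrite("pics/c1.png",np.hstack([cv2.resize(a[135:240,155:265],None,fx=6,fy=6,interpolation=cv2.INTER_CUBIC)[:600,:]]))
cv2.imwrite("pics/c2.png",cv2.resize(s[160:275,180:285],None,fx=5,fy=5,interpolation=cv2.INTER_CUBIC))
c=cv2.resize(a[155:235,300:420],None,fx=6,fy=6,interpolation=cv2.INTER_CUBIC)
cv2.imwrite("pics/c3.png",c)
E
```

```text
(no output)
```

View pics/c1.png

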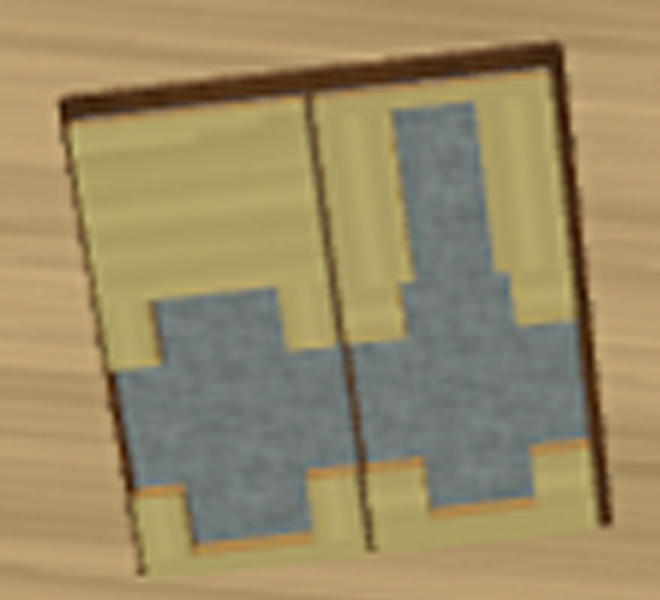

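View pics/c2.png

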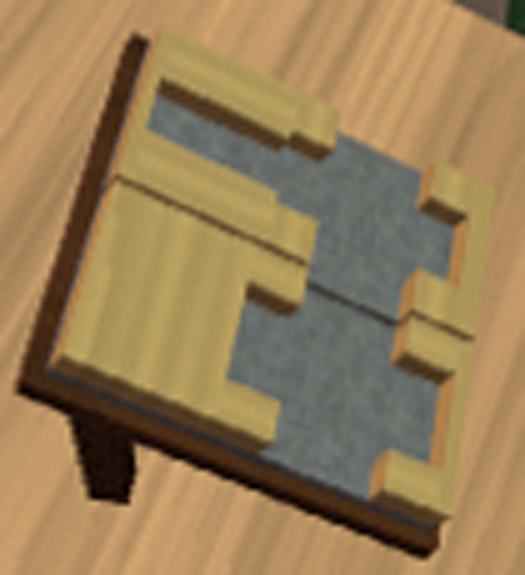

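View pics/c3.png

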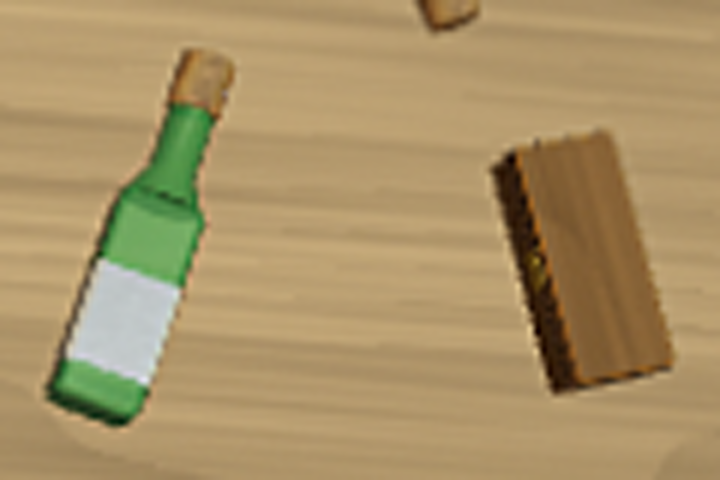

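```bash
cat > fit.py <<'E'
from h import *
from scipy.optimize import minimize
import sys
np.set_printoptions(precision=2,suppress=True)
S=4
def box(x0,x1,y,z0,z1): return np.array([[a,b,c] for a in(x0,x1) for b in(-y,y) for c in(z0,z1)],float)
def cyl(x0,x1,r,zc): 
    t=np.linspace(0,2*np.pi,16,endpoint=False); return np.array([[a,r*np.cos(k),zc+r*np.sin(k)] for a in(x0,x1) for k in t])
bott=[box(-55,55,22,0,44),np.vstack([box(54,55,22,0,44),cyl(72,73,12,22)]),cyl(70,112,12,22),cyl(108,135,14,22)]
case=[box(-60,60,26,0,40)]
def T(p,parts):
    c,s=np.cos(p[2]),np.sin(p[2]);R=np.array([[c,-s,0],[s,c,0],[0,0,1]])
    return [q@R.T+[p[0],p[1],0] for q in parts]
def rend(n,P):
    m=np.zeros((384*S,512*S),np.uint8)
    for q in P:
        uv=((proj(n,q)+.5)*S-.5); cv2.fillConvexPoly(m,cv2.convexHull(np.round(uv*16).astype(np.int32)),1,shift=4)
    return cv2.resize(m.astype(np.float32),(512,384),interpolation=cv2.INTER_AREA)
def masks(q,pt):
    out={}
    for n in("side","top"):
        vision.get_image(n)
        for r in regions_of(q,n):
            m=r['mask']; u=proj(n,[pt])[0]
            if m[int(u[1])-3:int(u[1])+4,int(u[0])-3:int(u[0])+4].mean()>.4: out[n]=m.astype(np.float32);print(q,n,m.sum(),r['confidence']);break
    return out
def fit(mk,parts,p0):
    f=lambda p:sum(np.abs(rend(n,T([p[0],p[1],p[2]/100],parts))-mk[n]).sum() for n in mk)
    b=None
    r=minimize(f,[p0[0],p0[1],p0[2]*100],method='Nelder-Mead',options=dict(initial_simplex=[[p0[0],p0[1],p0[2]*100],[p0[0]+6,p0[1],p0[2]*100],[p0[0],p0[1]+6,p0[2]*100],[p0[0],p0[1],p0[2]*100+10]],xatol=.05,fatol=.05))
    return r.x[0],r.x[1],r.x[2]/100,r.fun
E
python3 - <<'E'
from fit import *
for q,pt,parts,y in(("bottle",[527,-119,20],bott,[-.15,-.4]),("case",[568,-347,20],case,[.1,.35])):
    mk=masks(q,pt); np.savez(f"m_{q}.npz",**mk)
    for sub in(mk,)+tuple({k:mk[k]} for k in mk):
        print(q,list(sub),min((fit(sub,parts,[pt[0],pt[1],a]) for a in y),key=lambda r:r[3]))
E
cat > stand.py <<'E'
from h import *
from scipy.optimize import least_squares
np.set_printoptions(precision=2,suppress=True)
top=[((393,107),0,138.5,19),((473,101),0,138.5,-19),((410,280),0,58.5,19),((402,285),0,58.5,25.5),((493,272),0,58.5,-19),((510,272),0,58.5,-25.5),
((402,340),0,32,25.5),((518,326),0,32,-25.5),((345,346),0,32,53),((577,320),0,32,-53),((425,468),0,-32,25.5),((367,472),0,-32,53),((533,452),0,-32,-25.5),((588,445),0,-32,-53),((430,516),0,-58.5,25.5),((536,504),0,-58.5,-25.5),
((153,300),1,63.5,29.5),((275,288),1,63.5,-29.5),((160,365),1,32,29.5),((108,371),1,32,53),((288,348),1,32,-29.5),((340,345),1,32,-53),((187,494),1,-32,29.5),((135,497),1,-32,53),((307,476),1,-32,-29.5),((360,471),1,-32,-53),((194,552),1,-63.5,29.5),((312,540),1,-63.5,-29.5)]
side=[((228,380),1,63.5,29.5),((250,286),1,63.5,-29.5),((302,295),1,32,-29.5),((278,405),1,32,29.5),((268,440),1,32,53),((400,345),1,-32,-29.5),((405,320),1,-32,-53),((158,82),0,138.5,-19),((338,105),0,32,-53),((425,165),0,-32,-53)]
def pts(L,p):
    x,y,z,yaw,xc=p; R=Ro.from_euler('ZY',[yaw,-np.pi/6]).as_matrix()
    return np.array([[u+(xc if k else 0),v+110*k,16] for _,k,u,v in L])@R.T+[x,y,z]
ut=(np.array([l[0] for l in top])+.5)/6-.5+[155,135]; us=(np.array([l[0] for l in side])+.5)/5-.5+[180,160]
def res(p,w=(1,1)): return np.r_[(w[0]*(proj("top",pts(top,p))-ut)).ravel(),(w[1]*(proj("side",pts(side,p))-us)).ravel()]
E
python3 - <<'E'
from stand import *
for w in((1,1),(1,0),(1,.1)):
    r=least_squares(lambda p:res(p,w),[510,136,65,.18,0],loss='soft_l1',x_scale=[10,10,10,.1,10])
    p=r.x;R=Ro.from_euler('ZY',[p[3],-np.pi/6]).as_matrix()
    print(w,p,"bseat",p[:3]+R@[0,0,22],"cseat",p[:3]+R@[p[4],110,20])
    e=res(p).reshape(-1,2);
    if w==(1,1):print(np.c_[e])
E
```

```text
bottle side 752 0.83
bottle top 778 0.58
bottle ['side', 'top'] (np.float64(526.5056389550202), np.float64(-117.2310604996137), np.float64(-0.2765521496322419), np.float64(210.0625))
bottle ['side'] (np.float64(528.1514140732168), np.float64(-116.87203414351853), np.float64(-0.27056849601337446), np.float64(76.5625))
bottle ['top'] (np.float64(527.0099239224218), np.float64(-117.3493469216534), np.float64(-0.2850044657923405), np.float64(125.75))
case side 554 0.71
case top 838 0.74
case ['side', 'top'] (np.float64(567.6370520687883), np.float64(-341.915674796614), np.float64(0.24981846679226966), np.float64(177.125))
case ['side'] (np.float64(566.3868951585428), np.float64(-339.0918627947742), np.float64(0.23194856522852647), np.float64(58.6875))
case ['top'] (np.float64(568.5695373331416), np.float64(-345.16220792127444), np.float64(0.27029803207011455), np.float64(100.875))
(1, 1) [518.96 136.76  57.01   0.2    0.84] bseat [508.18 134.56  76.06] cseat [487.89 242.69  74.75]
[[-0.59  0.45]
 [ 0.15 -0.18]
 [ 0.47  0.11]
 [-0.55 -0.45]
 [ 0.38 -0.17]
 [-0.11 -0.44]
 [ 0.73 -0.47]
 [-0.32 -0.29]
 [ 0.36 -0.31]
 [-0.3  -0.45]
 [-0.1  -0.31]
 [-0.11  0.17]
 [-0.16  0.23]
 [ 0.33  0.25]
 [ 0.28  0.34]
 [ 0.41  0.23]
 [-0.61 -0.12]
 [ 0.41 -0.64]
 [ 0.12 -0.11]
 [ 0.38 -0.11]
 [-0.05  0.23]
 [-0.28 -0.26]
 [-0.59 -0.19]
 [-0.18  0.29]
 [ 0.17  0.37]
 [-0.39  0.22]
 [ 0.07  0.39]
 [ 0.96 -0.04]
 [-0.91  0.  ]
 [-0.89 -0.54]
 [-0.71  2.35]
 [ 0.15 -0.33]
 [ 0.49  0.81]
 [ 0.49  1.57]
 [ 0.62 -0.69]
 [ 0.3  -0.47]
 [ 0.2   1.95]
 [ 1.75 -0.83]]
(1, 0) [519.52 137.34  53.14   0.2    0.61] bseat [508.73 135.18  72.2 ] cseat [488.59 243.33  70.77]
(1, 0.1) [519.3  137.18  54.25   0.2    0.65] bseat [508.51 135.02  73.3 ] cseat [488.39 243.17  71.89]
```

```bash
python3 - <<'E'
from fit import *
from stand import pts,top,side
a=cv2.imread("pics/top0.png");s=cv2.imread("pics/side0.png")
def big(im,n,x0,y0,x1,y1,k,Ps,f):
    c=cv2.resize(im[y0:y1,x0:x1],None,fx=k,fy=k,interpolation=cv2.INTER_CUBIC)
    for q in Ps:
        uv=((proj(n,q)-[x0,y0]+.5)*k-.5); cv2.polylines(c,[cv2.convexHull(np.round(uv).astype(np.int32))],True,(0,0,255),1)
    cv2.imwrite(f,c)
P=T([527,-117.5,-.278],[bott[0],bott[3]])+T([568,-343.5,.26],case)
big(a,"top",300,155,420,235,6,P,"pics/o1.png")
big(s,"side",230,90,310,175,7,P,"pics/o2.png")
E
```

```text
(no output)
```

View pics/o1.png

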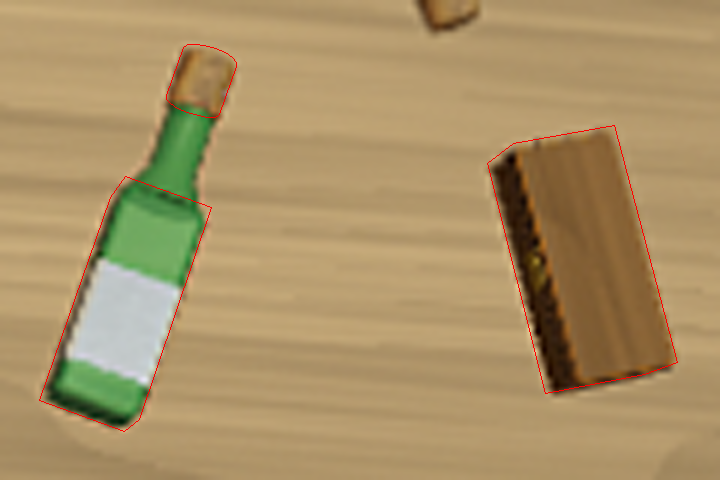

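View pics/o2.png

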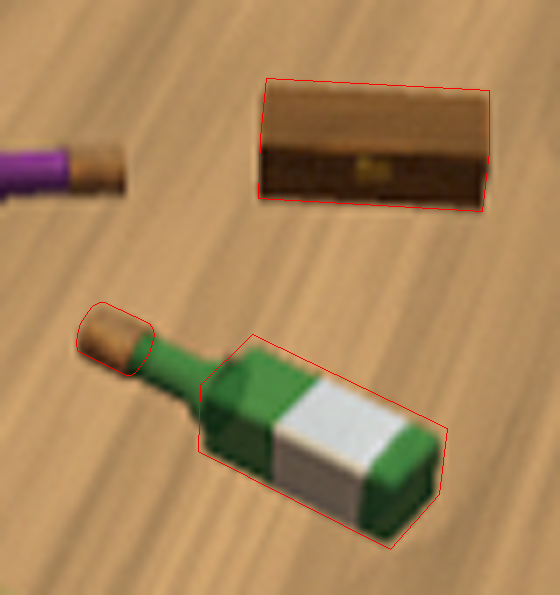

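carry_out(
  targets=[
    [[0,0,-6],[20,33,-4],87.8],
    [[0,0,-12],[40,66,-9],87.8],
    [[0,0,-18],[60,100,-13],87.8],
    [[0,0,-24],[80,133,-18],87.8],
    [[0,0,-30],[100,166,-22],87.8],
    [[0,0,-36],[120,200,-27],87.8],
    [[0,0,-40.5],[140,233,-31],87.8],
    [[0,0,-40.5],[160,266,-36],87.8],
    [[0,0,-40.5],[180,300,-40],87.8],
    [[0,0,-40.5],[200,333,-44],87.8],
  ],
)

```text
t: 2.23
ee_pos: [457.7, -234.9, 178.7]
orientation: [3.11, -0.444, 0.001]
ft_force: [0.0, -0.5, 0.3]
width: 87.8
```

carry_out(
  targets=[
    [[0,0,0],[20,34,-22],87.8],
    [[0,0,0],[37,63,-44],87.8],
    [[0,0,0],[53,91,-66],87.8],
    [[0,0,0],[70,118,-88],87.8],
    [[0,0,0],[70,118,-98],87.8],
    [[0,0,0],[70,118,-98],87.8],
    [[0,0,0],[70,118,-98],87.8],
    [[0,0,0],[70,118,-98],87.8],
  ],
)

```text
t: 2.9
ee_pos: [527.1, -119.8, 81.5]
orientation: [3.11, -0.445, 0.001]
ft_force: [-0.3, 0.1, 0.8]
width: 88.1
```

```bash
python3 - <<'E'
from h import *
np.set_printoptions(precision=2,suppress=True)
o=monitor.get_obs();print(o['ee_pos'],o['qpos'],o['t'])
p=o['ee_pos']; R=Ro.from_rotvec(o['orientation']).as_matrix()
for n,b in(("top",(260,130,380,240,6)),("side",(220,80,340,190,6))):
    im=vision.get_image(n)[:,:,::-1]; x0,y0,x1,y1,k=b
    c=cv2.resize(im[y0:y1,x0:x1],None,fx=k,fy=k,interpolation=cv2.INTER_CUBIC)[:600]
    for q in(p,p+R@[0,57,0],p-R@[0,57,0],[527,-118,22]):
        uv=((proj(n,q)[0]-[x0,y0]+.5)*k-.5); cv2.circle(c,tuple(int(v) for v in uv),4,(0,0,255),1)
    cv2.imwrite(f"pics/{n}1.png",c)
E
```

```text
[ 527.06 -119.78   81.49] [-0.25  0.51  1.9  -0.    0.73  1.61] 2.9
```

View pics/top1.png

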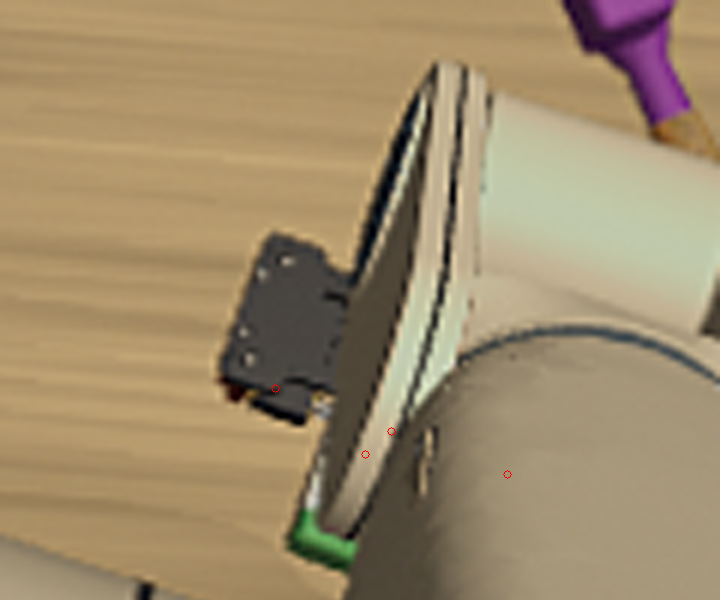

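View pics/side1.png

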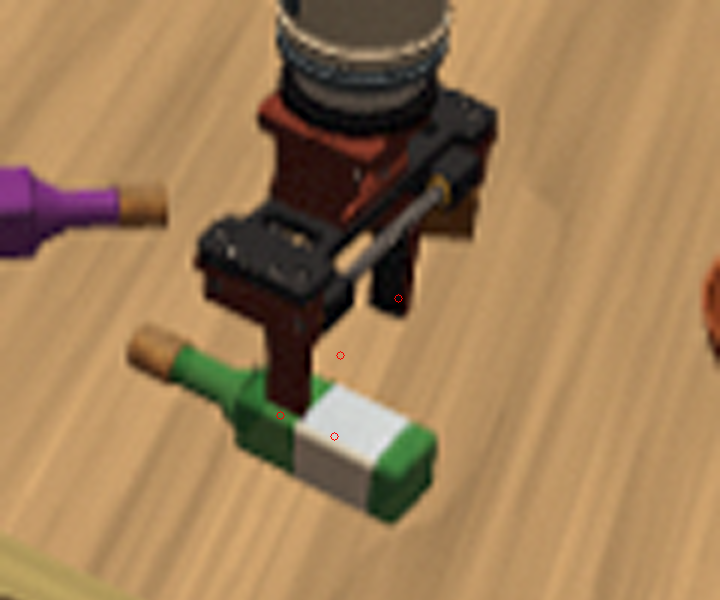

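carry_out(
  targets=[
    [[0,0,0],[0,1.5,-30],87.8],
    [[0,0,0],[0,1.5,-55],87.8],
    [[0,0,0],[0,1.5,-68],87.8],
    [[0,0,0],[0,1.5,-74.5],87.8],
    [[0,0,0],[0,1.5,-74.5],87.8],
    [[0,0,0],[0,1.5,-74.5],60],
    [[0,0,0],[0,1.5,-74.5],20],
    [[0,0,0],[0,1.5,-74.5],20],
    [[0,0,0],[0,1.5,-74.5],20],
    [[0,0,0],[0,1.5,-74.5],20],
  ],
)

```text
t: 3.83
ee_pos: [527.5, -117.3, 6.9]
orientation: [3.11, -0.443, 0.002]
ft_force: [0.1, -0.8, -0.8]
width: 58.1
```

carry_out(
  targets=[
    [[0,0,0],[0,0,0],20],
    [[0,0,0],[0,0,0],20],
    [[0,0,0],[0,0,0],20],
    [[0,0,0],[0,0,0],20],
  ],
)

```text
t: 4.17
ee_pos: [527.2, -117.2, 6.4]
orientation: [3.11, -0.443, 0.0]
ft_force: [-1.1, 0.4, 3.2]
width: 43.9
```

```bash
python3 - <<'E'
from h import *
np.set_printoptions(precision=3,suppress=True)
print(monitor.get_obs())
n="side";im=vision.get_image(n)[:,:,::-1]
cv2.imwrite("pics/side2.png",cv2.resize(im[80:190,220:340],None,fx=5,fy=5,interpolation=cv2.INTER_CUBIC))
E
```

```text
{'t': 4.1667, 'qpos': array([-0.241,  0.642,  1.916, -0.   ,  0.584,  1.613]), 'qvel': array([-0.001, -0.   , -0.   , -0.001,  0.001,  0.001]), 'joint_torque': array([  0.177, -51.729, -13.967,   0.13 ,  -0.288,   0.04 ]), 'ee_pos': array([ 527.163, -117.228,    6.422]), 'orientation': array([ 3.11 , -0.443,  0.   ]), 'ft_force': array([-1.136,  0.447,  3.17 ]), 'moment': array([0.026, 0.152, 0.068]), 'width': 43.94723135115334}
```

View pics/side2.png

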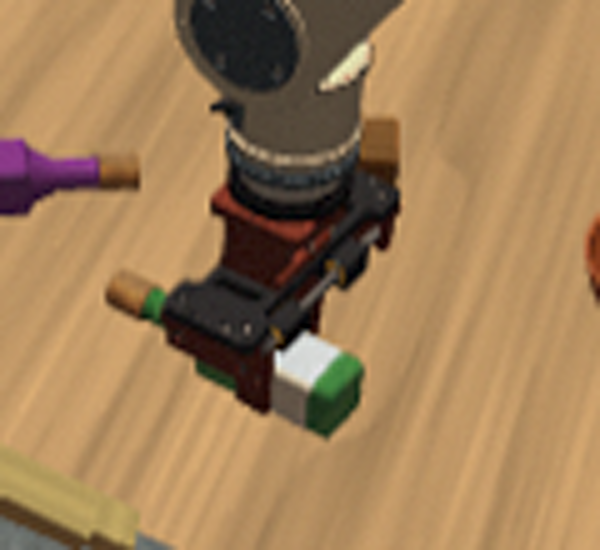

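```bash
cat > ov.py <<'E'
from stand import *
a=cv2.imread("pics/top0.png");s=cv2.imread("pics/side0.png")
def ov(p,tag):
    x,y,z,yaw,xc=p;R=Ro.from_euler('ZY',[yaw,-np.pi/6]).as_matrix()
    B=[(138.5,19),(58.5,19),(58.5,25.5),(32,25.5),(32,53),(-32,53),(-32,25.5),(-58.5,25.5)]; B=B+[(u,-v) for u,v in B[::-1]]
    C=[(63.5,29.5),(32,29.5),(32,53),(-32,53),(-32,29.5),(-63.5,29.5)]; C=C+[(u,-v) for u,v in C[::-1]]
    for im,n,b in((a,"top",(155,135,265,240,5)),(s,"side",(180,160,285,275,5))):
        x0,y0,x1,y1,k=b;c=cv2.resize(im[y0:y1,x0:x1],None,fx=k,fy=k,interpolation=cv2.INTER_CUBIC)
        for h,col in((16,(0,0,255)),(0,(255,255,0))):
            for L,o in((B,(0,0)),(C,(xc,110))):
                P=np.array([[u+o[0],v+o[1],h] for u,v in L])@R.T+[x,y,z]
                uv=np.round((proj(n,P)-[x0,y0]+.5)*k-.5).astype(np.int32);cv2.polylines(c,[uv],True,col,1)
        cv2.imwrite(f"pics/ov_{n}_{tag}.png",c)
E
python3 - <<'E'
from ov import *
ov([518.96,136.76,57,.2,.84],"a")
E
```

```text
(no output)
```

View pics/ov_top_a.png

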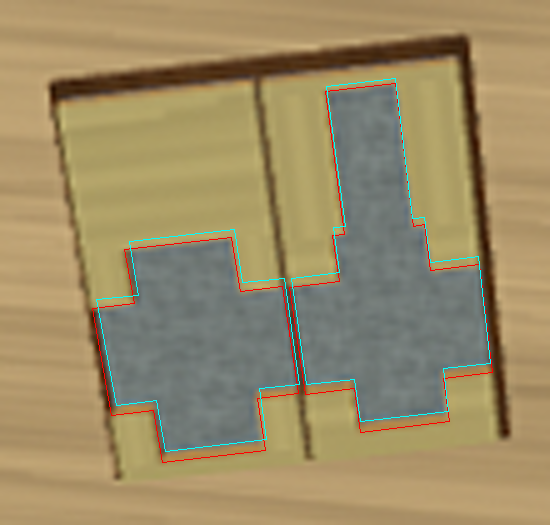

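View pics/ov_side_a.png

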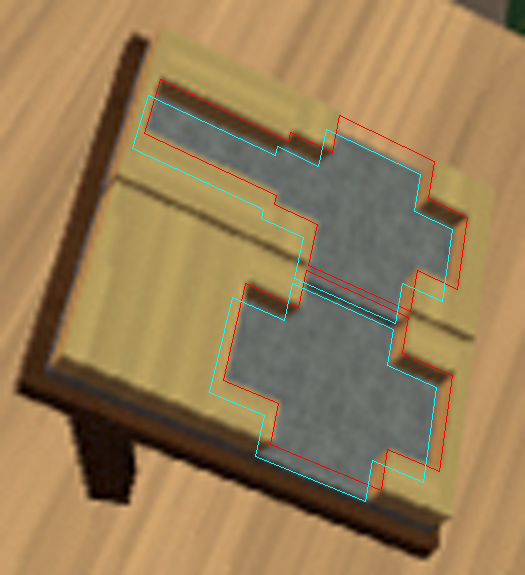

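```bash
cat > plan.py <<'E'
from h import *
np.set_printoptions(precision=2,suppress=True)
p=np.array([519.,136.8,57.]);yaw=.20;xc=.8
R=Ro.from_euler('ZY',[yaw,-np.pi/6]).as_matrix()
Rt=R@np.diag([1,-1,-1])
def rel(o): return Ro.from_matrix(Rt@Ro.from_rotvec(o).as_matrix().T).as_rotvec()*180/np.pi
E
python3 - <<'E'
from plan import *
o=monitor.get_obs()
print("turn",rel(o['orientation']),"n",R[:,2],"xs",R[:,0],"ys",R[:,1])
for h in(6.2,30,70,100): 
    t=p+R@[0,0,h]; print(h,t,t-o['ee_pos'])
E
```

```text
turn [ -1.25 -30.25  27.03] n [-0.49 -0.1   0.87] xs [0.85 0.17 0.5 ] ys [-0.2   0.98 -0.  ]
6.2 [515.96 136.18  62.37] [-11.16 253.4   55.97]
30 [504.3  133.82  82.98] [-22.83 251.04  76.59]
70 [484.7  129.85 117.62] [-42.43 247.06 111.23]
100 [470.   126.87 143.6 ] [-57.13 244.08 137.21]
```

carry_out(
  targets=[
    [[0,0,0],[0,0,12],20],
    [[0,0,0],[0,0,37],20],
    [[0,0,0],[0,0,65],20],
    [[-0.1,-3.0,2.7],[-6,5,93],20],
    [[-0.2,-6.1,5.4],[-12,15,118],20],
    [[-0.4,-9.1,8.1],[-18,30,135],20],
    [[-0.5,-12.1,10.8],[-25,50,140],20],
    [[-0.6,-15.1,13.5],[-31,75,140],20],
    [[-0.8,-18.2,16.2],[-37,100,140],20],
    [[-0.9,-21.2,18.9],[-43,125,140],20],
  ],
)

```text
t: 5.05
ee_pos: [482.8, 8.7, 146.7]
orientation: [-3.051, -0.08, -0.569]
ft_force: [0.3, 0.8, -4.3]
width: 43.8
```

```bash
python3 - <<'E'
from plan import *
o=monitor.get_obs()
print(o,"turn",rel(o['orientation']))
t=p+R@[0,0,100]; print(t-o['ee_pos'])
E
```

```text
{'t': 5.05, 'qpos': array([-0.05,  0.23,  2.23,  0.2 ,  0.32,  1.3 ]), 'qvel': array([ 0.61, -0.18,  0.55,  0.5 , -0.97, -0.49]), 'joint_torque': array([ -5.28, -35.06, -21.36,  -0.62,  -0.55,   0.74]), 'ee_pos': array([482.76,   8.71, 146.72]), 'orientation': array([-3.05, -0.08, -0.57]), 'ft_force': array([ 0.27,  0.85, -4.27]), 'moment': array([0.02, 0.48, 0.05]), 'width': 43.800422006493584} turn [-0.37 -8.95  8.05]
[-12.76 118.16  -3.12]
```

```bash
cat > kin.py <<'E'
from plan import *
from scipy.optimize import least_squares
def fk(q,g):
    a1,L2,L3,d1,Lt,e=g
    A=Ro.from_euler('Z',q[0]); 
    f=A*Ro.from_euler('Y',q[1]+q[2])
    w=A.apply([a1,0,d1])+(A*Ro.from_euler('Y',q[1])).apply([0,0,L2])+f.apply([e,0,L3])
    W=f*Ro.from_euler('Z',q[3])*Ro.from_euler('Y',q[4])
    return w+W.apply([0,0,Lt]), W*Ro.from_euler('Z',q[5]+S6)
S6=np.pi/2
D=[([-1.16597,.4238308,1.6307105,0,1.0885857,-.0189871],[256.827,-569.172,221.9],[-3.0698,-.66044,.00048]),
([-.241,.642,1.916,0,.584,1.613],[527.163,-117.228,6.422],[3.11,-.443,0]),
([-.25,.51,1.90,0,.73,1.61],[527.06,-119.78,81.49],[3.11,-.445,0.001]),
([-.05,.23,2.23,.2,.32,1.3],[482.76,8.71,146.72],[-3.05,-.08,-.57])]
E
python3 - <<'E'
from kin import *
for q,x,o in D:
    W=fk(q,[0]*6)[1].as_matrix(); print(Ro.from_matrix(Ro.from_rotvec(o).as_matrix()@W.T).magnitude(), W[:,2],Ro.from_rotvec(o).as_matrix()[:,2])
o=monitor.get_obs(); D[3]=(o['qpos'],o['ee_pos'],o['orientation'])
f=lambda g:np.concatenate([fk(q,list(g))[0]-x for q,x,_ in D])*1
r=least_squares(f,[0,400,400,350,250,0],x_scale=100); print(r.x,f(r.x))
E
```

```text
4.86122350841364e-05 [-0.  0. -1.] [-0.  0. -1.]
0.0005199662056548486 [-0.  0. -1.] [-0. -0. -1.]
0.005055275559645037 [ 0. -0. -1.] [ 0. -0. -1.]
0.010039261258985877 [ 0.36  0.04 -0.93] [ 0.36  0.05 -0.93]
[ -8.99 583.29 489.54 326.47 333.71  84.99] [-10.97  -4.6   -0.39  -3.76 -11.41  -1.86  -3.76 -13.84  -0.73   0.76
 -10.46   2.98]
```

```bash
cat >> kin.py <<'E'
fk0=fk
def fk(q,g):
    x,W=fk0(q,g[:6]); return x+Ro.from_euler('Z',q[0]).apply([0,g[6],0]),W
E
python3 - <<'E'
from kin import *
o=monitor.get_obs(); D[3]=(o['qpos'],o['ee_pos'],o['orientation'])
f=lambda g:np.concatenate([np.r_[(fk(q,list(g))[0]-x)] for q,x,_ in D]+[(np.array(g)-[0,500,450,350,250,0,11])*1e-4])
r=least_squares(f,[0,400,400,350,250,0,11],x_scale=100); g=r.x; print(g,f(g))
lo=np.array([-3,-.9,.09,-1.31,.11,-2.54]);hi=np.array([3,2.11,2.58,4.45,2.69,2.54])
def ik(x,Rm,q0):
    h=lambda q:np.r_[(fk(q,g)[0]-x)/100,(Ro.from_matrix(Rm)*fk(q,g)[1].inv()).as_rotvec()]
    r=least_squares(h,np.clip(q0,lo+.01,hi-.01),bounds=(lo,hi)); return r.x,np.abs(r.fun).max()
q0=o['qpos']
rng=np.random.default_rng(0)
for c,nm in((0,"b"),(1,"c")):
  for flip in(0,1):
    Rm=Rt@np.diag([-1,-1,1]) if flip else Rt
    for h in(6,100):
      best=[]
      for k in range(60):
        q,e=ik(p+R@[xc*c,110*c,h],Rm,q0 if k==0 else rng.uniform(lo,hi))
        if e<1e-3: best.append(tuple(np.round(q,2)))
      print(nm,flip,h,set(best))
E
```

```text
[ -0.37 563.67 484.93 313.06 310.6   77.83  12.51] [ 0.46  0.49 -0.09 -0.48  0.67 -0.08  0.55 -2.02  0.07 -0.11  0.68  0.09
 -0.    0.01  0.   -0.    0.01  0.01  0.  ]
b 0 6 {(np.float64(0.25), np.float64(0.49), np.float64(2.26), np.float64(3.32), np.float64(0.14), np.float64(-1.71))}
b 0 100 set()
b 1 6 {(np.float64(0.25), np.float64(0.49), np.float64(2.26), np.float64(3.32), np.float64(0.14), np.float64(1.43))}
b 1 100 set()
c 0 6 {(np.float64(0.53), np.float64(0.51), np.float64(2.21), np.float64(4.28), np.float64(0.18), np.float64(-2.42))}
c 0 100 set()
c 1 6 {(np.float64(0.53), np.float64(0.51), np.float64(2.21), np.float64(4.28), np.float64(0.18), np.float64(0.72))}
c 1 100 {(np.float64(0.57), np.float64(0.27), np.float64(2.27), np.float64(-1.04), np.float64(0.21), np.float64(-0.22))}
```

```bash
cat >> kin.py <<'E'
g=[-0.37,563.67,484.93,313.06,310.6,77.83,12.51]
lo=np.array([-3,-.9,.09,-1.31,.11,-2.54]);hi=np.array([3,2.11,2.58,4.45,2.69,2.54])
def ik(x,Rm,q0):
    h=lambda q:np.r_[(fk(q,g)[0]-x)/100,(Ro.from_matrix(Rm)*fk(q,g)[1].inv()).as_rotvec()]
    r=least_squares(h,np.clip(q0,lo+.01,hi-.01),bounds=(lo,hi)); return r.x,np.abs(r.fun).max()
def tool(Robj,d): return Robj@Ro.from_euler('Y',d,degrees=True).as_matrix()@np.diag([1,-1,-1])
E
python3 - <<'E'
from kin import *
rb=Ro.from_euler('Z',-.283).as_matrix();rc=Ro.from_euler('Z',.26).as_matrix()
qs=np.array([-.24,.64,1.92,0,.58,1.6])
for d in(12,15,20):
    for nm,x,Rr,h in(("bp",[527,-118,0],rb,8),("cp",[568,-344,0],rc,8),("cp",[568,-344,0],rc,120),("bs",p,R,8),("bs",p,R,100),("cs",p+R@[xc,110,0],R,8),("cs",p+R@[xc,110,0],R,100)):
        print(d,nm,h,*ik(np.array(x)+Rr@[-19*np.sin(d/57.3),0,h],tool(Rr,d),qs))
E
```

```text
12 bp 8 [-0.25  0.7   1.78  0.01  0.87  1.6 ] 2.2737367544323206e-15
12 cp 8 [-0.5   0.81  1.52 -0.17  0.97  0.92] 2.2737367544323206e-15
12 cp 120 [-0.5   0.66  1.49 -0.16  1.14  0.89] 5.74118530494161e-14
12 bs 8 [ 0.24  0.47  2.14 -0.06  0.22  1.67] 2.3447910280083307e-15
12 bs 100 [ 0.25  0.25  2.2  -0.04  0.38  1.65] 5.317133400239982e-12
12 cs 8 [ 0.49  0.49  2.09 -0.33  0.27  2.17] 2.415845301584341e-15
12 cs 100 [ 0.52  0.28  2.15 -0.24  0.42  2.09] 6.270626379256682e-13
15 bp 8 [-0.25  0.72  1.74  0.01  0.94  1.6 ] 3.4106051316484808e-15
15 cp 8 [-0.49  0.83  1.49 -0.21  1.03  0.95] 1.4210854715202004e-14
15 cp 120 [-0.49  0.68  1.47 -0.19  1.19  0.91] 3.9904080040287224e-13
15 bs 8 [ 0.24  0.48  2.11 -0.04  0.3   1.65] 2.0960854579810118e-12
15 bs 100 [ 0.25  0.26  2.17 -0.03  0.45  1.64] 3.9790393202565614e-15
15 cs 8 [ 0.48  0.49  2.06 -0.22  0.34  2.04] 1.245136806160563e-13
15 cs 100 [ 0.51  0.29  2.12 -0.17  0.49  2.02] 4.3801767768414384e-16
20 bp 8 [-0.25  0.76  1.68  0.01  1.05  1.6 ] 2.818876208843246e-12
20 cp 8 [-0.46  0.86  1.44 -0.25  1.12  0.99] 5.786660040030256e-13
20 cp 120 [-0.46  0.72  1.42 -0.24  1.28  0.95] 4.667413122660946e-12
20 bs 8 [ 0.24  0.49  2.05 -0.02  0.42  1.62] 7.488807796107722e-10
20 bs 100 [ 0.24  0.28  2.12 -0.01  0.57  1.63] 2.0791608018599916e-11
20 cs 8 [ 0.46  0.51  2.01 -0.1   0.46  1.92] 4.261295960192313e-12
20 cs 100 [ 0.49  0.31  2.07 -0.09  0.6   1.93] 1.8426449602260142e-14
```

carry_out(
  targets=[
    [[0.1,3,-2.7],[6,-20,0],20],
    [[0.2,6.1,-5.4],[12,-44,0],20],
    [[0.4,9.1,-8.1],[20,-68,0],20],
    [[0.5,12.1,-10.8],[28,-90,-10],20],
    [[0.65,15.1,-13.5],[36,-108,-30],20],
    [[0.8,18.2,-16.2],[43,-120,-50],20],
    [[0.9,21.2,-18.9],[43,-125,-75],20],
    [[0.9,21.2,-18.9],[43,-125,-98],20],
    [[0.9,21.2,-18.9],[43,-125,-116],20],
    [[0.9,21.2,-18.9],[43,-125,-124],20],
  ],
)

```text
t: 5.88
ee_pos: [525.1, -116.8, 19.8]
orientation: [-3.11, 0.444, 0.007]
ft_force: [-0.6, 0.2, -4.0]
width: 43.8
```

carry_out(
  targets=[
    [[0,0,0],[0,0,-5],20],
    [[0,0,0],[0,0,-10],20],
    [[0,0,0],[0,0,-14],20],
    [[0,0,0],[0,0,-15.5],20],
    [[0,0,0],[0,0,-15.5],20],
  ],
)

```text
t: 6.3
ee_pos: [527.3, -117.2, 7.1]
orientation: [3.11, -0.443, 0.001]
ft_force: [0.1, -0.3, -4.4]
width: 43.8
```

```bash
python3 - <<'E'
from plan import *
o=monitor.get_obs()
print(o['t'],o['ee_pos'],o['orientation'],o['ft_force'],o['width'])
E
```

```text
6.3 [ 527.33 -117.18    7.14] [ 3.11 -0.44  0.  ] [ 0.12 -0.33 -4.43] 43.80950956967272
```

carry_out(
  targets=[
    [[0,0,0],[0,0,-0.5],64],
    [[0,0,0],[0,0,0],64],
    [[0,0,0],[0,0,1],64],
    [[1.5,5.2,0],[-1.6,0.5,1.5],64],
    [[3,10.4,0],[-3.4,1,2],64],
    [[4.2,14.5,0],[-5,1.4,2],64],
    [[5,17.3,0],[-5.6,1.6,2],64],
    [[5,17.3,0],[-5.6,1.6,2],64],
    [[5,17.3,0],[-5.6,1.6,2],20],
    [[5,17.3,0],[-5.6,1.6,2],20],
  ],
)

```text
t: 7.13
ee_pos: [520.9, -115.5, 8.7]
orientation: [-3.03, 0.432, 0.479]
ft_force: [-0.1, -0.2, -0.7]
width: 54.2
```

carry_out(
  targets=[
    [[0,0,0],[0,0,0],20],
    [[0,0,0],[0,0,0],20],
    [[0,0,0],[0,0,0],20],
    [[0,0,0],[0,0,0],20],
  ],
)

```text
t: 7.47
ee_pos: [520.8, -115.4, 9.0]
orientation: [-3.03, 0.432, 0.481]
ft_force: [-1.6, 0.9, 2.5]
width: 43.9
```

```bash
python3 - <<'E'
from fit import *
o=monitor.get_obs()
print(o['t'],o['ee_pos'],o['orientation'],o['ft_force'],o['width'],o['qpos'])
n="side";im=vision.get_image(n)[:,:,::-1];x0,y0,k=220,80,5
c=cv2.resize(im[80:190,220:340],None,fx=5,fy=5,interpolation=cv2.INTER_CUBIC)
for q in T([527,-118,-.283],[bott[0],bott[3]]):
        uv=((proj(n,q)-[x0,y0]+.5)*k-.5); cv2.polylines(c,[cv2.convexHull(np.round(uv).astype(np.int32))],True,(0,0,255),1)
cv2.imwrite("pics/side3.png",c)
E
```

```text
7.4667 [ 520.83 -115.42    8.99] [-3.03  0.43  0.48] [-1.57  0.93  2.47] 43.86045637381922 [-0.25  0.74  1.71  0.01  1.    1.6 ]
```

View pics/side3.png

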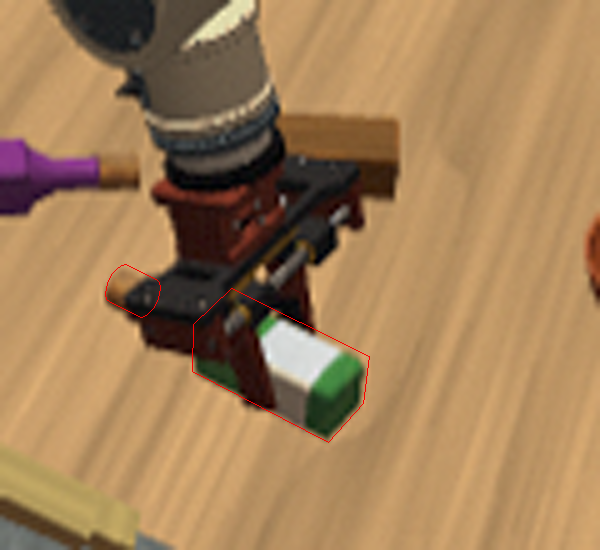

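```bash
python3 - <<'E'
from kin import *
o=monitor.get_obs()
rb=Ro.from_euler('Z',-.283).as_matrix()
print("turn",Ro.from_matrix(R@rb.T).as_rotvec()*57.2958)
for h in(0,6,20,30,60,90): 
    t=p+R@[-6.6,0,9+h]; print(h,t,t-o['ee_pos'])
E
```

```text
turn [ -1.26 -30.26  27.03]
0 [508.99 134.77  61.49] [-11.8  250.18  52.54]
6 [506.05 134.17  66.69] [-14.74 249.59  57.73]
20 [499.19 132.78  78.81] [-21.6  248.2   69.86]
30 [494.29 131.79  87.47] [-26.5  247.2   78.52]
60 [479.59 128.81 113.46] [-41.2  244.22 104.5 ]
90 [464.88 125.83 139.44] [-55.91 241.24 130.48]
```

carry_out(
  targets=[
    [[0,0,0],[0,0,12],20],
    [[0,0,0],[0,0,37],20],
    [[0,0,0],[0,0,65],20],
    [[-0.1,-3.0,2.7],[-6,5,93],20],
    [[-0.3,-7,6.3],[-14,15,115],20],
    [[-0.5,-12,10.7],[-24,35,128],20],
    [[-0.7,-17,15.2],[-35,60,132],20],
    [[-0.9,-22,19.6],[-45,85,132],20],
    [[-1.1,-26.5,23.7],[-52,112,132],20],
    [[-1.26,-30.26,27.03],[-56,138,131],20],
  ],
)

```text
t: 8.35
ee_pos: [463.5, 23.4, 140.5]
orientation: [-3.088, -0.314, -0.33]
ft_force: [0.2, 0.1, -4.8]
width: 44.1
```

carry_out(
  targets=[
    [[0,0,0],[0,26,0],20],
    [[0,0,0],[0,52,0],20],
    [[0,0,0],[0,76,0],20],
    [[0,0,0],[0,93,0],20],
    [[0,0,0],[0,103,0],20],
    [[0,0,0],[7.5,105,-13],20],
    [[0,0,0],[14.5,106,-26],20],
    [[0,0,0],[14.5,106,-26],20],
    [[0,0,0],[14.5,106,-26],20],
    [[0,0,0],[14.5,106,-26],20],
  ],
)

```text
t: 9.18
ee_pos: [479.5, 128.2, 114.0]
orientation: [-3.089, -0.309, -0.324]
ft_force: [-0.9, -0.8, -4.0]
width: 43.8
```

```bash
cat > look.py <<'E'
from fit import *
from plan import R,p,xc
def look(tag,parts=(),b=(("top",(155,120,275,240,5)),("side",(170,150,290,270,5))),raw=False):
    for n,(x0,y0,x1,y1,k) in b:
        im=vision.get_image(n)[:,:,::-1]; cv2.imwrite(f"pics/raw_{n}_{tag}.png",im)
        c=cv2.resize(im[y0:y1,x0:x1],None,fx=k,fy=k,interpolation=cv2.INTER_CUBIC)
        for q in parts:
            uv=((proj(n,q)-[x0,y0]+.5)*k-.5); cv2.polylines(c,[cv2.convexHull(np.round(uv).astype(np.int32))],True,(0,0,255),1)
        cv2.imwrite(f"pics/{n}_{tag}.png",c)
E
python3 - <<'E'
from look import *
o=monitor.get_obs()
print(o['t'],o['ee_pos'],o['orientation'],o['ft_force'],o['width'],o['qpos'])
print("in seat:",R.T@(o['ee_pos']-p)-[-6.6,0,9])
Rr=Ro.from_rotvec(o['orientation']).as_matrix(); Robj=Rr@np.diag([1,-1,-1])
print("err deg",(Ro.from_matrix(R@Ro.from_euler('Y',18,degrees=True).as_matrix())*Ro.from_matrix(Robj).inv()).as_rotvec()*57.3)
h=R.T@(o['ee_pos']-p)-[-6.6,0,9]
look("b4",[ (q+h)@R.T+p for q in(bott[0],bott[3])])
E
```

```text
9.1833 [479.48 128.18 114.03] [-3.09 -0.31 -0.32] [-0.88 -0.75 -3.95] 43.84532033285624 [ 0.24  0.34  2.12 -0.02  0.47  1.63]
in seat: [ 0.08 -0.6  60.61]
err deg [ 0.04 -0.04  0.03]
```

View pics/top_b4.png

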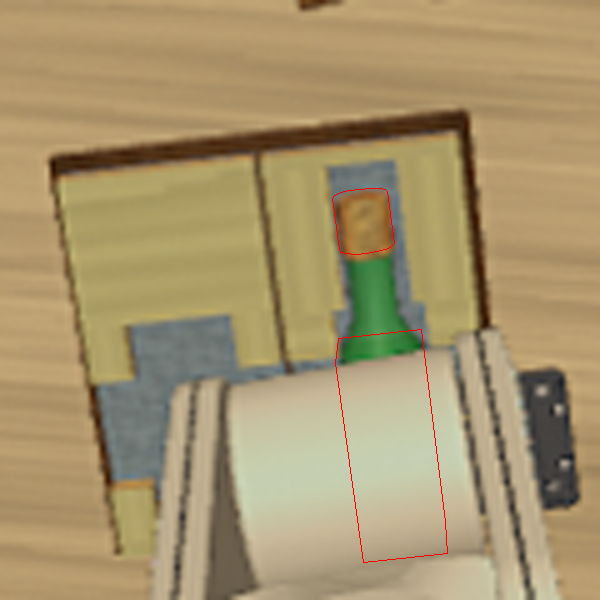

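View pics/side_b4.png

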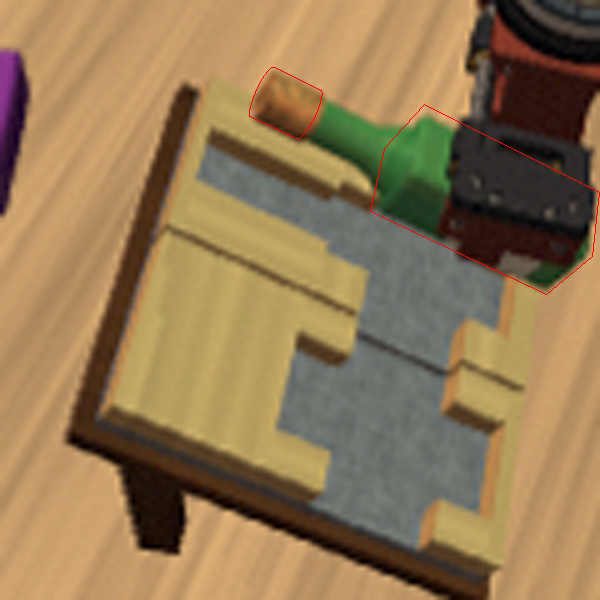

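carry_out(
  targets=[
    [[0,0,0],[5,1.4,-9],20],
    [[0,0,0],[11,2.7,-19.5],20],
    [[0,0,0],[16.5,3.9,-29.5],20],
    [[0,0,0],[19.5,4.5,-35],20],
    [[0,0,0],[19.5,4.5,-35],20],
    [[0,0,0],[19.5,4.5,-35],20],
  ],
)

```text
t: 9.78
ee_pos: [499.2, 132.8, 78.3]
orientation: [-3.089, -0.309, -0.323]
ft_force: [0.5, -0.8, -4.5]
width: 43.7
```

```bash
cat > st.py <<'E'
from look import *
import sys
def st(tag,off=[-6.6,0,9],parts=(bott[0],bott[3]),c=0):
    o=monitor.get_obs()
    h=R.T@(o['ee_pos']-p)-off
    print(o['t'],o['ee_pos'],"F",o['ft_force'],"Fslope",R.T@o['ft_force'],"M",o['moment'],o['width'],"in seat:",h)
    if tag: look(tag,[(q+h)@R.T+p for q in parts])
E
python3 -c "
from st import *
st('b5')"
```

```text
9.7833 [499.22 132.78  78.31] F [ 0.52 -0.81 -4.48] Fslope [-1.94 -0.89 -4.05] M [-0.08  0.31 -0.05] 43.70047090125384 in seat: [-0.23 -0.01 19.55]
```

View pics/top_b5.png

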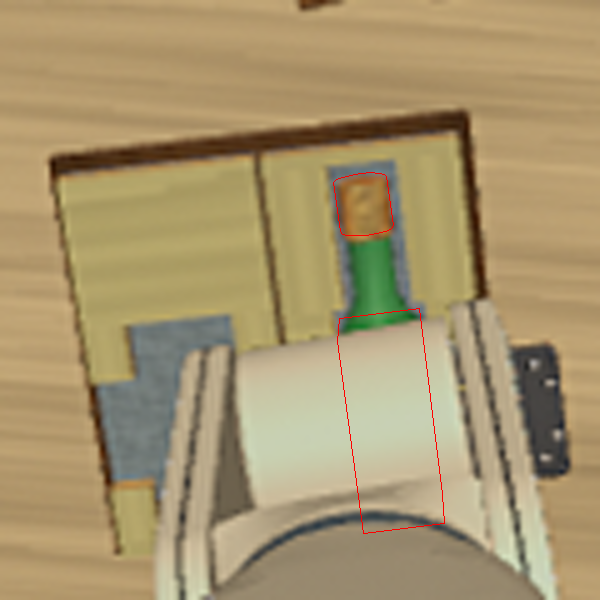

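View pics/side_b5.png

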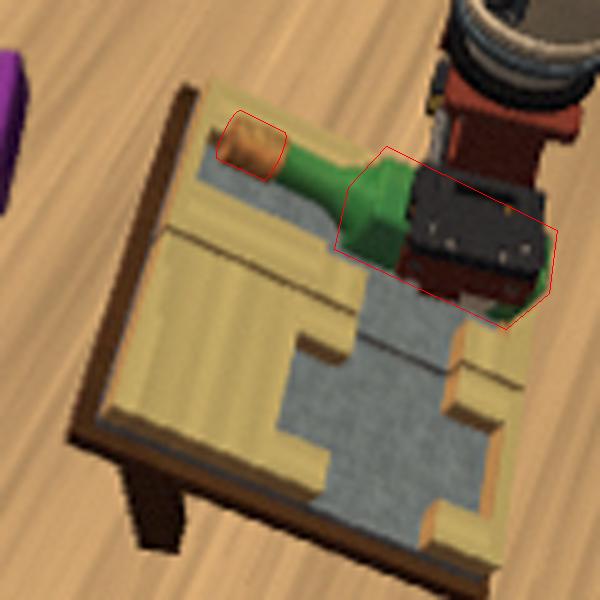

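carry_out(
  targets=[
    [[0,0,0],[2,0.4,-3.5],20],
    [[0,0,0],[4,0.8,-7],20],
    [[0,0,0],[5.9,1.2,-10.4],20],
    [[0,0,0],[5.9,1.2,-10.4],20],
  ],
)

```text
t: 10.22
ee_pos: [505.6, 134.2, 67.8]
orientation: [-3.089, -0.31, -0.324]
ft_force: [-0.3, -0.4, -3.6]
width: 43.6
```

carry_out(
  targets=[
    [[0,0,0],[1,0.2,-1.7],20],
    [[0,0,0],[1.5,0.3,-2.6],20],
    [[0,0,0],[1.5,0.3,-2.6],20],
  ],
)

```text
t: 10.47
ee_pos: [506.5, 134.4, 66.0]
orientation: [-3.089, -0.31, -0.324]
ft_force: [-4.4, -1.2, 4.2]
width: 44.0
```

```bash
python3 -c "
from st import *
st('')"
```

```text
10.4667 [506.51 134.39  66.02] F [-4.42 -1.17  4.21] Fslope [-1.84 -0.27  5.93] M [-0.18  0.46 -0.01] 44.031169009015834 in seat: [0.09 0.12 5.17]
```

```bash
python3 -c "
from st import *
st('b6')"
```

```text
10.4667 [506.51 134.39  66.02] F [-4.42 -1.17  4.21] Fslope [-1.84 -0.27  5.93] M [-0.18  0.46 -0.01] 44.031169009015834 in seat: [0.09 0.12 5.17]
```

View pics/top_b6.png

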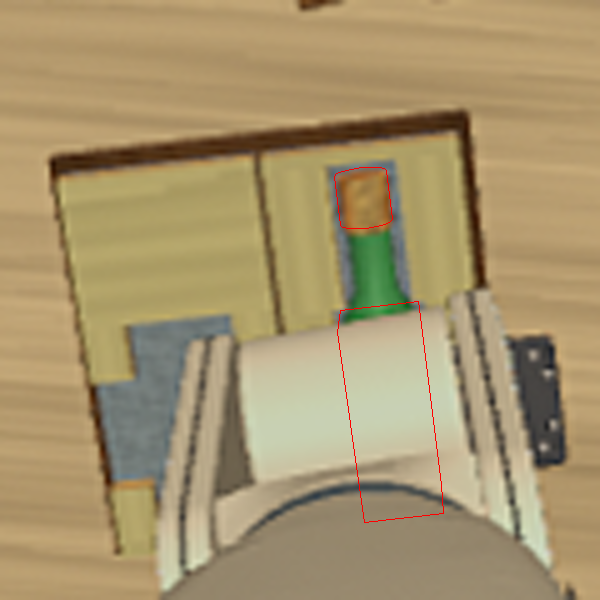

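View pics/side_b6.png

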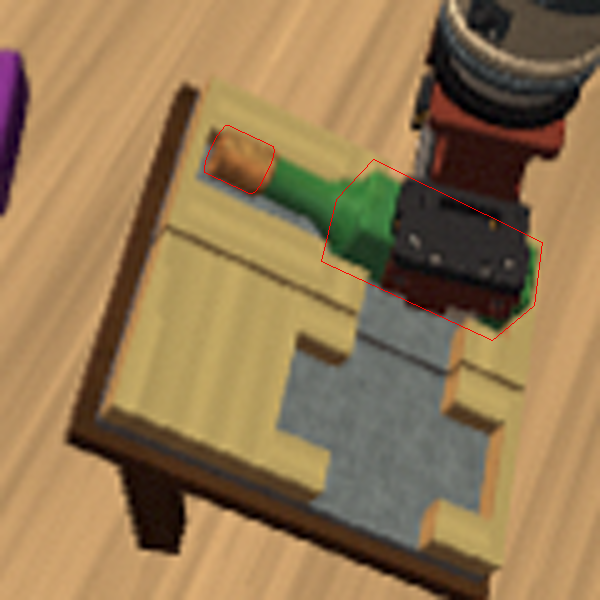

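carry_out(
  targets=[
    [[0,0,0],[0,0,0],64],
    [[0,0,0],[0,0,0],64],
    [[0,0,0],[0,0,0],64],
    [[0,0,0],[0,0,0],64],
    [[0,0,0],[0,0,0],64],
  ],
)

```text
t: 10.98
ee_pos: [507.1, 134.5, 65.7]
orientation: [-3.089, -0.309, -0.325]
ft_force: [0.5, -0.3, 0.5]
width: 63.8
```

```bash
python3 -c "
from st import *
st('b7')"
```

```text
10.9833 [507.13 134.48  65.72] F [ 0.54 -0.27  0.55] Fslope [ 0.69 -0.37  0.24] M [0.01 0.09 0.02] 63.812358887598734 in seat: [0.48 0.09 4.6 ]
```

View pics/side_b7.png

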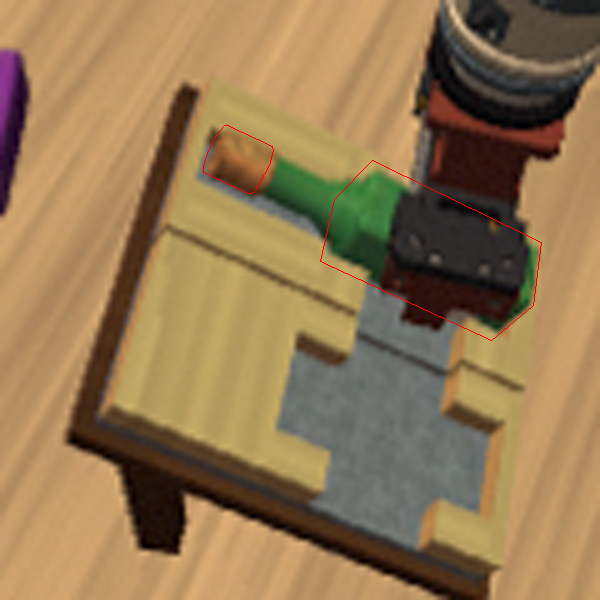

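carry_out(
  targets=[
    [[0,0,0],[-5,-1,9],64],
    [[0,0,0],[-15,-3,26],64],
    [[0,0,0],[-29,-6,51],64],
    [[0,0,0],[-43,-9,76],64],
    [[0,0,0],[-50,-34,100],87.8],
    [[0,0,0],[-40,-68,110],87.8],
    [[0,0,0],[-20,-100,110],87.8],
    [[0,0,0],[0,-135,110],87.8],
    [[0,0,0],[0,-135,110],87.8],
  ],
)

```text
t: 11.83
ee_pos: [510.6, -5.2, 177.8]
orientation: [-3.091, -0.304, -0.334]
ft_force: [0.8, 0.3, -0.5]
width: 87.3
```

```bash
python3 - <<'E'
from st import *
from kin import tool
o=monitor.get_obs();print(o['t'],o['ee_pos'],o['orientation'])
look("b8",[(q+np.array([0,0,4.8]))@R.T+p for q in(bott[0],bott[3])])
rc=Ro.from_euler('Z',.26).as_matrix()
t=np.array([568.5,-344,0])+rc@[-6,0,8.5]
print(t,t-o['ee_pos'],Ro.from_matrix(tool(rc,18)@Ro.from_rotvec(o['orientation']).as_matrix().T).as_rotvec()*57.2958)
E
```

```text
11.8333 [510.61  -5.21 177.83] [-3.09 -0.3  -0.33]
[ 562.7  -345.54    8.5 ] [  52.09 -340.34 -169.33] [-6.69 29.57  3.56]
```

View pics/side_b8.png

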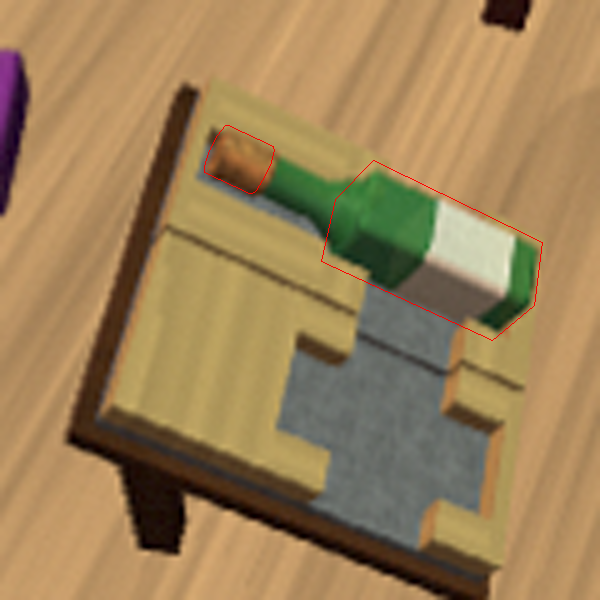

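View pics/top_b8.png

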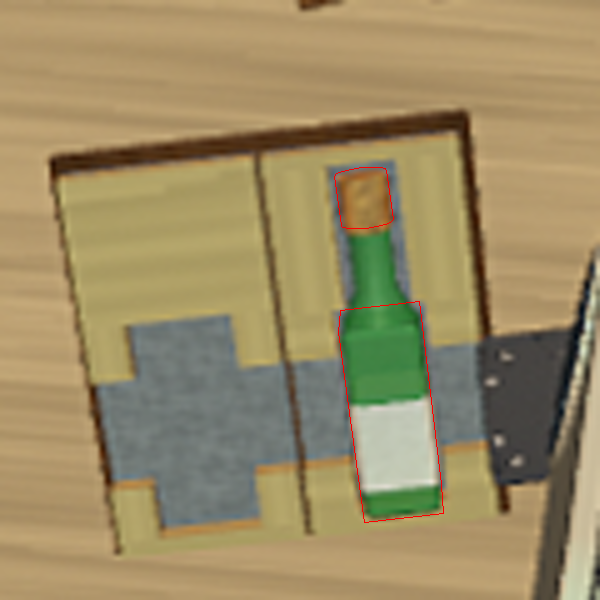

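```bash
python3 - <<'E'
from ov import *
from plan import R,p
q=p+R@[1.4,.5,5]
print(q); ov([*q,.2,.84],"b")
E
```

```text
[517.64 137.03  62.03]
```

View pics/ov_side_b.png

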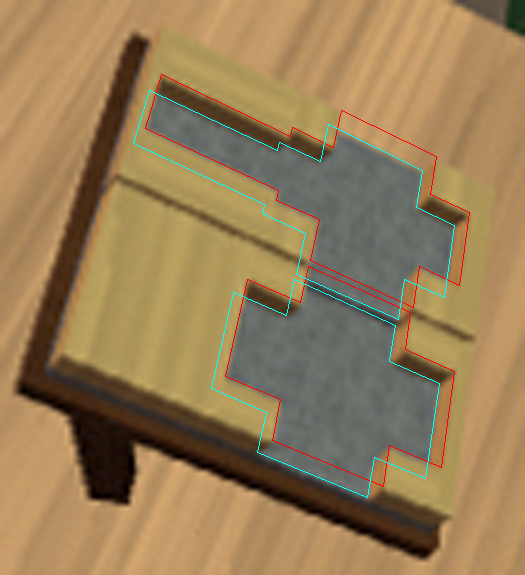

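View pics/ov_top_b.png

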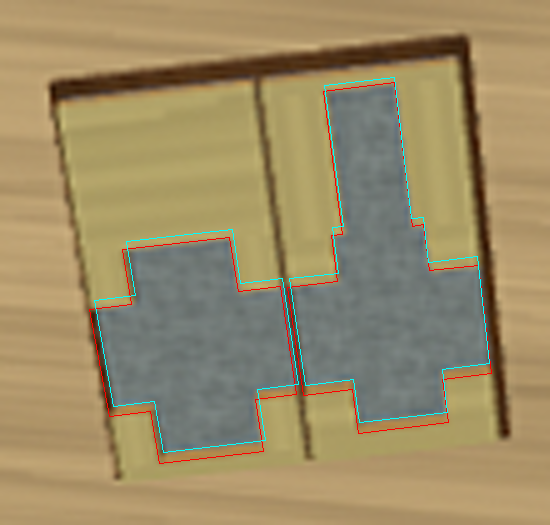

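carry_out(
  targets=[
    [[-0.7,3.0,0.4],[5,-34,0],87.8],
    [[-1.4,6.0,0.7],[11,-68,0],87.8],
    [[-2,9,1.1],[16,-102,-10],87.8],
    [[-2.7,12,1.4],[22,-136,-25],87.8],
    [[-3.4,15,1.8],[28,-170,-40],87.8],
    [[-4.0,18,2.2],[34,-204,-55],87.8],
    [[-4.7,21,2.5],[40,-238,-70],87.8],
    [[-5.4,24,2.9],[46,-272,-85],87.8],
    [[-6.0,27,3.2],[52,-306,-95],87.8],
    [[-6.7,29.6,3.6],[55,-336,-105],87.8],
  ],
)

```text
t: 12.77
ee_pos: [562.1, -336.8, 69.9]
orientation: [3.037, 0.405, -0.497]
ft_force: [0.5, 0.3, -0.3]
width: 87.7
```

carry_out(
  targets=[
    [[0,0,0],[0,-8,0],87.8],
    [[0,0,0],[0,-8,0],87.8],
    [[0,0,0],[0,-8,0],87.8],
    [[0,0,0],[0,-8,0],87.8],
  ],
)

```text
t: 13.1
ee_pos: [561.6, -342.7, 71.5]
orientation: [3.038, 0.405, -0.491]
ft_force: [-0.1, 0.0, -0.7]
width: 87.8
```

```bash
python3 - <<'E'
from st import *
from kin import tool
o=monitor.get_obs();print(o['t'],o['ee_pos'],o['orientation'],o['qvel'])
rc=Ro.from_euler('Z',.26).as_matrix()
t=np.array([568.5,-344,0])+rc@[-6,0,8.5]
print(t,t-o['ee_pos'],Ro.from_matrix(tool(rc,18)@Ro.from_rotvec(o['orientation']).as_matrix().T).as_rotvec()*57.2958)
look("c1",T([568.5,-344,.26],case),(("top",(330,130,450,250,5)),("side",(230,60,350,180,5))))
E
```

```text
13.1 [ 561.65 -342.67   71.46] [ 3.04  0.4  -0.49] [ 0.   -0.01 -0.   -0.    0.   -0.  ]
[ 562.7  -345.54    8.5 ] [  1.05  -2.87 -62.96] [-0.17 -0.39 -0.23]
```

View pics/side_c1.png

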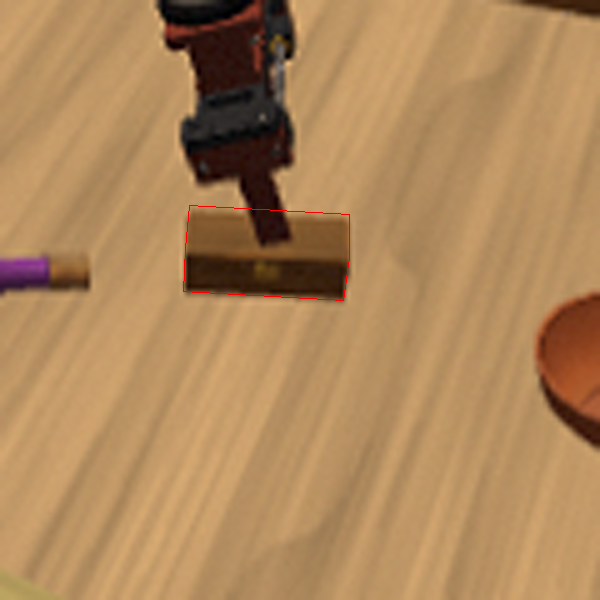

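carry_out(
  targets=[
    [[0,0,0],[1,-2.9,-25],87.8],
    [[0,0,0],[1,-2.9,-45],87.8],
    [[0,0,0],[1,-2.9,-57],87.8],
    [[0,0,0],[1,-2.9,-63],87.8],
    [[0,0,0],[1,-2.9,-63],70],
    [[0,0,0],[1,-2.9,-63],60],
    [[0,0,0],[1,-2.9,-63],20],
    [[0,0,0],[1,-2.9,-63],20],
    [[0,0,0],[1,-2.9,-63],20],
    [[0,0,0],[1,-2.9,-63],20],
  ],
)

```text
t: 14.03
ee_pos: [563.1, -347.4, 8.4]
orientation: [3.038, 0.403, -0.491]
ft_force: [-0.4, 1.2, 4.7]
width: 51.7
```

carry_out(
  targets=[
    [[0,0,0],[0,0,0],20],
    [[0,0,0],[0,0,0],20],
    [[0,0,0],[0,0,0],20],
  ],
)

```text
t: 14.28
ee_pos: [563.1, -347.4, 8.4]
orientation: [3.038, 0.403, -0.491]
ft_force: [0.4, 3.1, 5.4]
width: 52.0
```

```bash
python3 - <<'E'
from st import *
from kin import tool
o=monitor.get_obs();print(o['t'],o['ee_pos'],o['orientation'],o['ft_force'],o['width'])
print("tool axes",Ro.from_rotvec(o['orientation']).as_matrix())
look("c2",T([568.5,-344,.26],case),(("top",(330,130,450,250,5)),("side",(230,60,350,180,5))))
E
```

```text
14.2833 [ 563.12 -347.38    8.42] [ 3.04  0.4  -0.49] [0.36 3.12 5.36] 51.966066700778704
tool axes [[ 0.92  0.26 -0.3 ]
 [ 0.25 -0.97 -0.08]
 [-0.31 -0.   -0.95]]
```

View pics/side_c2.png

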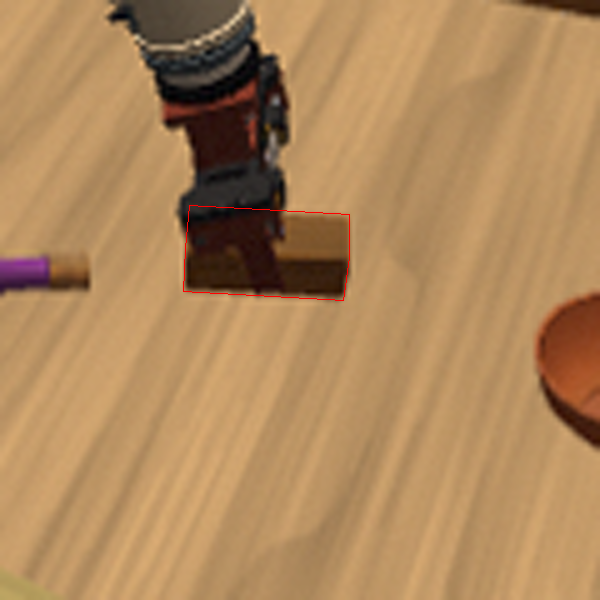

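View pics/top_c2.png

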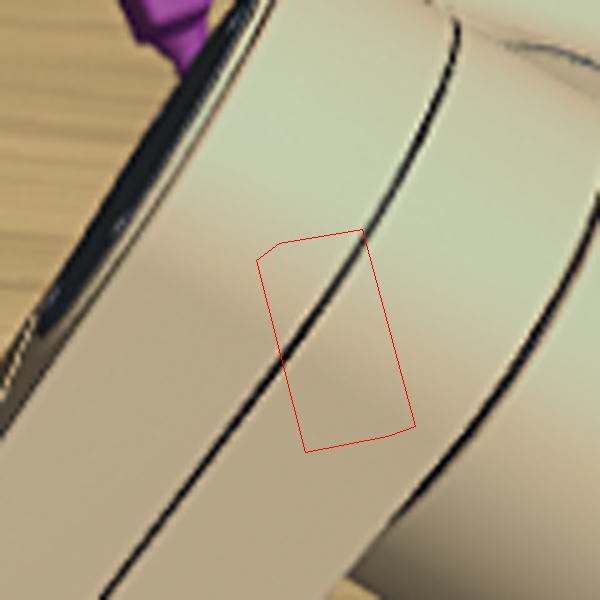

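```bash
python3 - <<'E'
from kin import *
o=monitor.get_obs()
rb=Ro.from_euler('Z',.263).as_matrix()
print("turn",Ro.from_matrix(R@rb.T).as_rotvec()*57.2958)
for h in(0,6,14,20,60,90): 
    t=p+R@[1.4+.8-6.1,110.5,5+8.4+h]; print(h,t,t-o['ee_pos'])
E
```

```text
turn [  6.88 -29.2   -3.53]
0 [487.17 243.1   66.65] [-75.96 590.5   58.21]
6 [484.23 242.5   71.85] [-78.9 589.9  63.4]
14 [480.31 241.7   78.78] [-82.82 589.11  70.33]
20 [477.37 241.11  83.98] [-85.76 588.51  75.53]
60 [457.77 237.14 118.62] [-105.36  584.54  110.17]
90 [443.07 234.16 144.6 ] [-120.06  581.56  136.15]
```

carry_out(
  targets=[
    [[0,0,0],[0,0,12],20],
    [[0,0,0],[0,0,37],20],
    [[0,0,0],[0,0,67],20],
    [[0.7,-3.0,-0.4],[-6,10,97],20],
    [[1.6,-7,-0.8],[-16,32,120],20],
    [[2.6,-11,-1.3],[-26,62,136],20],
    [[3.5,-15,-1.8],[-38,94,146],20],
    [[4.5,-19,-2.3],[-50,126,152],20],
    [[5.4,-23,-2.8],[-62,158,155],20],
    [[6.4,-27,-3.3],[-74,190,155],20],
  ],
)

```text
t: 15.22
ee_pos: [488.5, -156.7, 164.3]
orientation: [-3.095, -0.318, -0.262]
ft_force: [1.4, -0.2, -2.0]
width: 52.1
```

carry_out(
  targets=[
    [[0.5,-2.2,-0.25],[-8,32,0],20],
    [[0.5,-2.2,-0.25],[-14,66,0],20],
    [[0.5,-2.2,-0.25],[-20,100,0],20],
    [[0.5,-2.2,-0.25],[-26,135,0],20],
    [[0.5,-2.2,-0.25],[-32,170,0],20],
    [[0.5,-2.2,-0.25],[-37,205,0],20],
    [[0.5,-2.2,-0.25],[-41,240,0],20],
    [[0.5,-2.2,-0.25],[-44,275,0],20],
    [[0.5,-2.2,-0.25],[-46,310,0],20],
    [[0.5,-2.2,-0.25],[-46,342,0],20],
  ],
)

```text
t: 16.05
ee_pos: [442.0, 186.2, 163.2]
orientation: [-3.085, -0.313, -0.315]
ft_force: [0.8, 0.5, -2.6]
width: 52.0
```

carry_out(
  targets=[
    [[0,0,0],[0,25,-4],20],
    [[0,0,0],[0,40,-10],20],
    [[0,0,0],[0,49,-18],20],
    [[0,0,0],[0,49,-18],20],
    [[0,0,0],[0,49,-18],20],
    [[0,0,0],[0,49,-18],20],
  ],
)

```text
t: 16.55
ee_pos: [442.7, 232.9, 144.9]
orientation: [-3.086, -0.312, -0.314]
ft_force: [0.4, 0.3, -1.2]
width: 52.2
```

```bash
cat > cs.py <<'E'
from look import *
from kin import tool
off=np.array([2.2-6.1,110.5,5+8.4])
def cs(tag):
    o=monitor.get_obs()
    h=R.T@(o['ee_pos']-p)-off
    Rr=Ro.from_rotvec(o['orientation']).as_matrix()
    print(o['t'],o['ee_pos'],"Fslope",R.T@o['ft_force'],"M",o['moment'],o['width'],"in seat:",h,"turn",Ro.from_matrix(tool(R,18)@Rr.T).as_rotvec()*57.3,o['qpos'])
    print("world shift to seat",-(R@h))
    if tag: look(tag,[(q+h+[2.2,110.5,5])@R.T+p for q in case],(("top",(145,120,265,240,5)),("side",(170,160,290,280,5))))
E
python3 -c "
from cs import *
cs('c3')"
```

```text
16.55 [442.65 232.87 144.92] Fslope [-0.24  0.21 -1.25] M [0.07 0.17 0.01] 52.156403767666305 in seat: [-0.41 -1.18 90.61] turn [-0.14 -0.41 -0.1 ] [ 0.49  0.29  2.09 -0.1   0.57  1.94]
world shift to seat [ 44.52  10.23 -78.27]
```

View pics/side_c3.png

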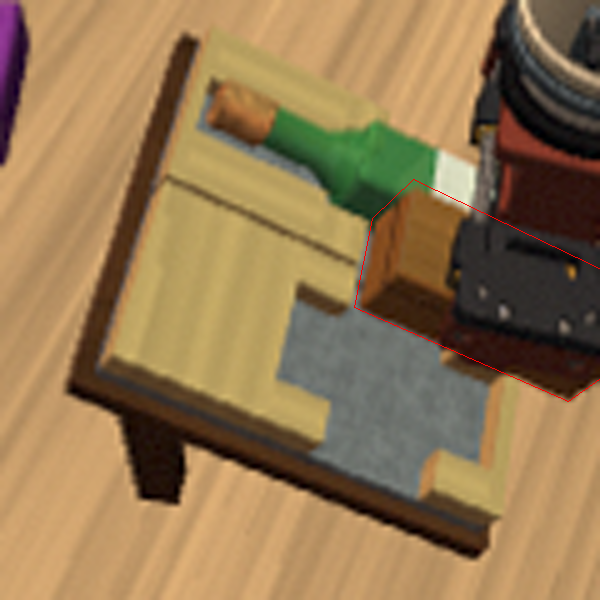

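carry_out(
  targets=[
    [[0,0,0],[6,2.5,-10],20],
    [[0,0,0],[14,4.5,-24],20],
    [[0,0,0],[22,6,-38],20],
    [[0,0,0],[29,7.2,-51],20],
    [[0,0,0],[33,8,-58],20],
    [[0,0,0],[34.7,8.2,-61],20],
    [[0,0,0],[34.7,8.2,-61],20],
    [[0,0,0],[34.7,8.2,-61],20],
  ],
)

```text
t: 17.32
ee_pos: [477.5, 241.4, 84.0]
orientation: [-3.086, -0.311, -0.314]
ft_force: [0.5, 0.2, -2.2]
width: 52.2
```

```bash
python3 -c "
from cs import *
cs('c4')"
```

```text
17.3167 [477.52 241.43  84.03] Fslope [-0.63  0.06 -2.23] M [-0.03  0.2  -0.03] 52.188075410019245 in seat: [ 0.21  0.28 19.94] turn [-0.16 -0.39 -0.08] [ 0.48  0.45  2.05 -0.12  0.46  1.94]
world shift to seat [  9.65   1.67 -17.38]
```

View pics/side_c4.png

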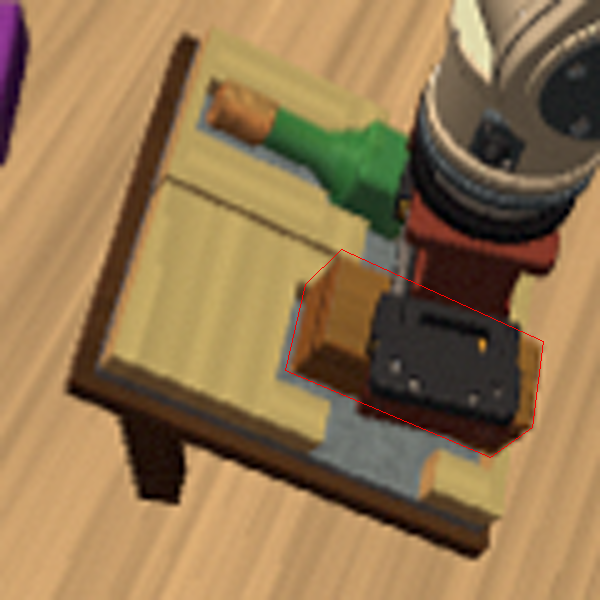

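View pics/top_c4.png

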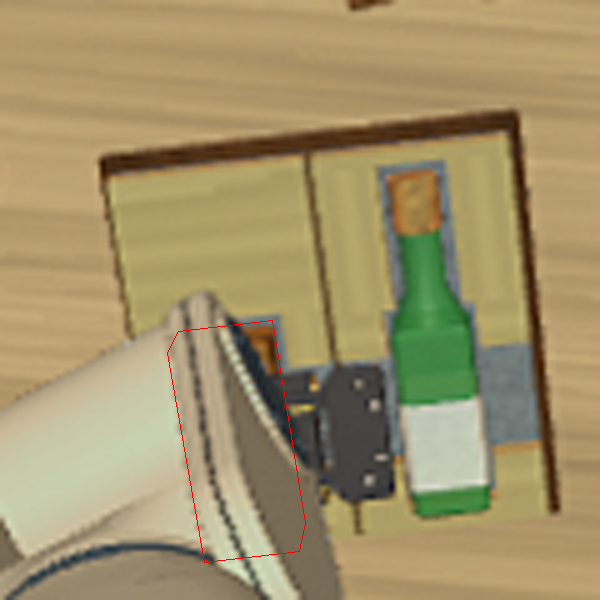

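carry_out(
  targets=[
    [[0,0,0],[2.5,0.3,-2.8],20],
    [[0,0,0],[4.5,0.6,-6.5],20],
    [[0,0,0],[6.5,1,-10],20],
    [[0,0,0],[6.5,1,-10],20],
  ],
)

```text
t: 17.75
ee_pos: [484.2, 242.8, 73.1]
orientation: [-3.086, -0.312, -0.314]
ft_force: [0.2, 0.4, -2.8]
width: 51.9
```

carry_out(
  targets=[
    [[0,0,0],[1.5,0.3,-2.6],20],
    [[0,0,0],[2.5,0.5,-4.3],20],
    [[0,0,0],[2.5,0.5,-4.3],20],
  ],
)

```text
t: 18.0
ee_pos: [486.6, 243.2, 69.0]
orientation: [-3.086, -0.312, -0.313]
ft_force: [-0.7, -0.2, -2.3]
width: 51.9
```

```bash
python3 -c "
from cs import *
cs('')"
```

```text
18.0 [486.55 243.17  68.97] Fslope [-1.77 -0.11 -1.67] M [0.01 0.25 0.02] 51.93452886067175 in seat: [0.64 0.19 2.3 ] turn [-0.15 -0.42 -0.11] [ 0.47  0.48  2.03 -0.12  0.43  1.94]
world shift to seat [ 0.62 -0.07 -2.31]
```

carry_out(
  targets=[
    [[0,0,0],[0.5,0.1,-0.9],20],
    [[0,0,0],[0.9,0.2,-1.6],20],
    [[0,0,0],[0.9,0.2,-1.6],20],
  ],
)

```text
t: 18.25
ee_pos: [487.4, 243.4, 67.7]
orientation: [-3.085, -0.312, -0.314]
ft_force: [-0.3, 1.1, -2.8]
width: 52.0
```

```bash
python3 -c "
from cs import *
cs('')"
```

```text
18.25 [487.45 243.45  67.69] Fslope [-1.45  1.12 -2.44] M [-0.03  0.17  0.01] 52.04386621483568 in seat: [0.81 0.29 0.72] turn [-0.16 -0.4  -0.11] [ 0.47  0.49  2.03 -0.12  0.43  1.94]
world shift to seat [-0.28 -0.35 -1.03]
```

carry_out(
  targets=[
    [[0,0,0],[0.4,0.1,-0.7],20],
    [[0,0,0],[0.8,0.2,-1.4],20],
    [[0,0,0],[0.8,0.2,-1.4],20],
  ],
)

```text
t: 18.5
ee_pos: [487.8, 243.5, 67.0]
orientation: [-3.086, -0.312, -0.313]
ft_force: [-6.3, -0.8, 9.0]
width: 51.7
```

```bash
python3 -c "
from cs import *
cs('')"
```

```text
18.5 [487.82 243.55  67.02] Fslope [-0.97  0.47 11.01] M [-0.37  0.61 -0.11] 51.743926707559346 in seat: [ 0.81  0.31 -0.05] turn [-0.14 -0.41 -0.11] [ 0.47  0.49  2.03 -0.12  0.43  1.94]
world shift to seat [-0.65 -0.45 -0.36]
```

carry_out(
  targets=[
    [[0,0,0],[-0.3,0,0.6],66],
    [[0,0,0],[-0.3,0,0.6],66],
    [[0,0,0],[-0.3,0,0.6],66],
    [[0,0,0],[-0.3,0,0.6],66],
    [[0,0,0],[-5,-1,9],66],
    [[0,0,0],[-15,-3,26],66],
    [[0,0,0],[-29,-6,51],66],
    [[0,0,0],[-46,-9,82],66],
    [[0,0,0],[-60,-12,115],66],
    [[0,0,0],[-70,-40,140],66],
  ],
)

```text
t: 19.33
ee_pos: [418.0, 205.6, 209.1]
orientation: [-3.083, -0.316, -0.318]
ft_force: [0.5, -0.6, 1.7]
width: 66.3
```

carry_out(
  targets=[
    [[0,0,0],[0,-38,0],66],
    [[0,0,0],[0,-76,0],66],
    [[0,0,0],[0,-114,0],66],
    [[0,0,0],[0,-152,0],66],
    [[0,0,0],[0,-190,0],66],
    [[0,0,0],[0,-228,0],66],
    [[0,0,0],[0,-266,0],66],
    [[0,0,0],[0,-304,0],66],
    [[0,0,0],[0,-330,0],66],
    [[0,0,0],[0,-330,0],66],
  ],
)

```text
t: 20.17
ee_pos: [418.6, -130.3, 207.2]
orientation: [-3.088, -0.306, -0.317]
ft_force: [-0.5, 0.2, 0.9]
width: 65.9
```

```bash
python3 - <<'E'
from look import *
from workcell import *
o=monitor.get_obs();print(o['t'],o['ee_pos'],o['ft_force'])
P=[(q+[2.2,110.5,5])@R.T+p for q in case]+[(q+[0,0,5])@R.T+p for q in(bott[0],bott[3])]
look("f",P,(("top",(145,120,265,240,5)),("side",(170,160,290,280,5))))
for n in("side","top"):
    for q,s in(("bottle_mid","bottle_seat"),("case_mid","case_seat")):
        for k in(q,s):
            print(n,k,[c2w(n,r['point']) for r in place_of(k,n) if r['confidence']>.3])
E
```

```text
20.1667 [ 418.61 -130.29  207.22] [-0.5   0.23  0.9 ]
side bottle_mid [array([227.45, 277.5 ,  24.66]), array([ 808.85, -220.23,   24.19]), array([507.23, 133.18,  79.56])]
side bottle_seat [array([509.48, 135.18,  78.09])]
side case_mid [array([487.83, 240.59,  78.18])]
side case_seat []
top bottle_mid [array([504.77, 129.49,  80.23]), array([ 807.63, -225.47,   24.18]), array([819.17, 100.63,  17.6 ]), array([226.51, 271.81,  24.89])]
top bottle_seat [array([508.77, 133.93,  81.88])]
top case_mid [array([488.38, 244.24,  80.09])]
top case_seat [array([481.46, 241.67,  78.86])]
```

View pics/side_f.png

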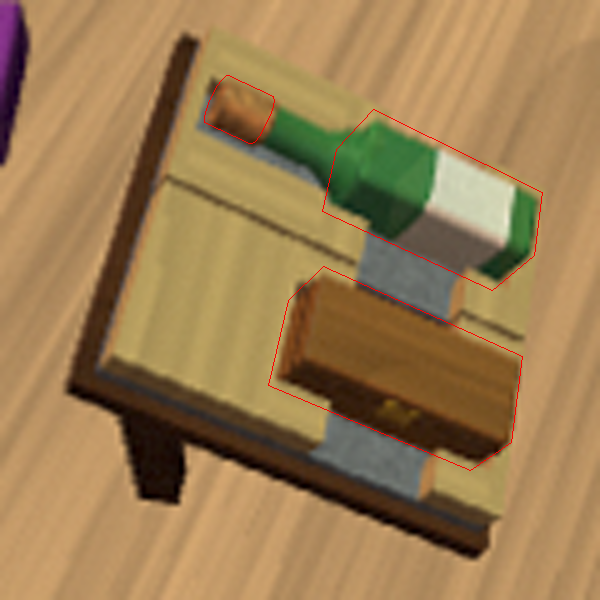

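View pics/top_f.png

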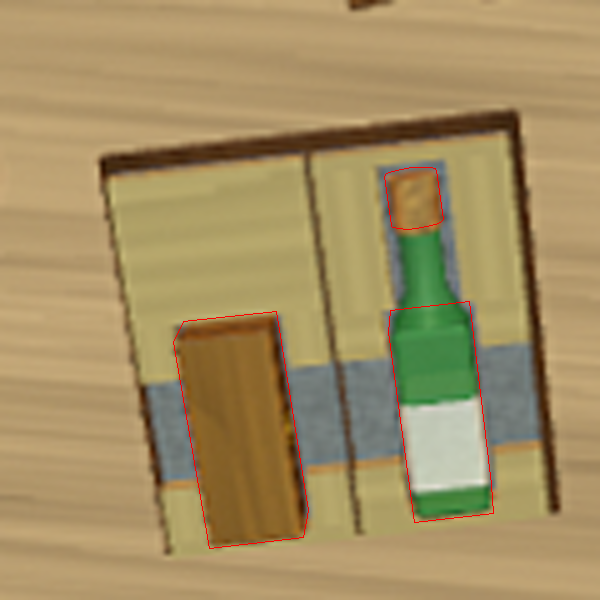

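```bash
python3 - <<'E'
import cv2
im=cv2.imread("pics/raw_side_f.png")
cv2.imwrite("pics/z.png",cv2.resize(im[175:265,200:285],None,fx=6.6,fy=6.6,interpolation=cv2.INTER_CUBIC))
E
```

```text
(no output)
```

View pics/z.png

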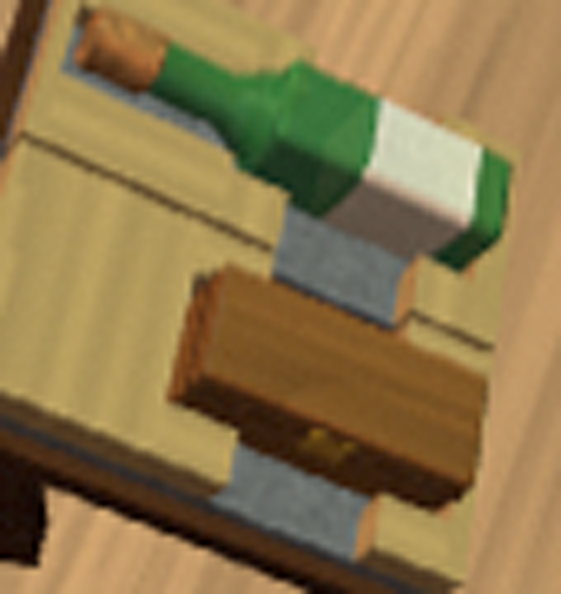

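```bash
python3 - <<'E'
from look import *
im=cv2.imread("pics/raw_side_f.png")
x0,y0,k=220,205,13
c=cv2.resize(im[y0:y0+46,x0:x0+61],None,fx=k,fy=k,interpolation=cv2.INTER_NEAREST)
for (ox,oy,oz),col in(((1,110.5,5),(0,0,255)),((1,110.5,21),(255,255,0))):
    q=(case[0]+[ox,oy,oz])@R.T+p
    ij={tuple(a):b for a,b in zip(np.sign(case[0]-[0,0,20]).astype(int),q)}
    for u in np.linspace(-60,60,25):
        for z in(0,16):
            w=R@[u+ox,26+oy,z+oz]+p; uv=((proj("side",[w])[0]-[x0,y0]+.5)*k-.5)
            if z==0: cv2.circle(c,tuple(int(v) for v in uv),2,col,-1)
cv2.imwrite("pics/z2.png",c)
x0,y0=232,165
cv2.imwrite("pics/z3.png",cv2.resize(im[y0:y0+46,x0:x0+61],None,fx=k,fy=k,interpolation=cv2.INTER_NEAREST))
E
```

```text
(no output)
```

View pics/z2.png

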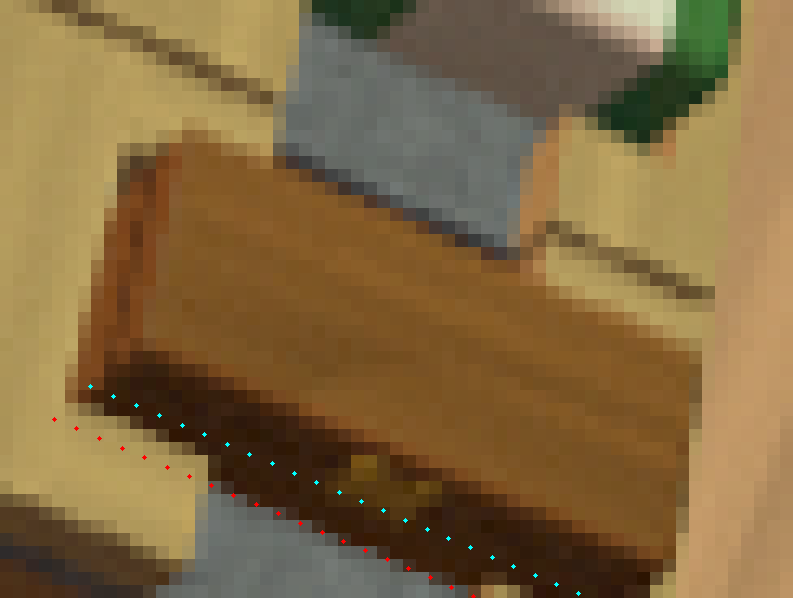

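View pics/z3.png

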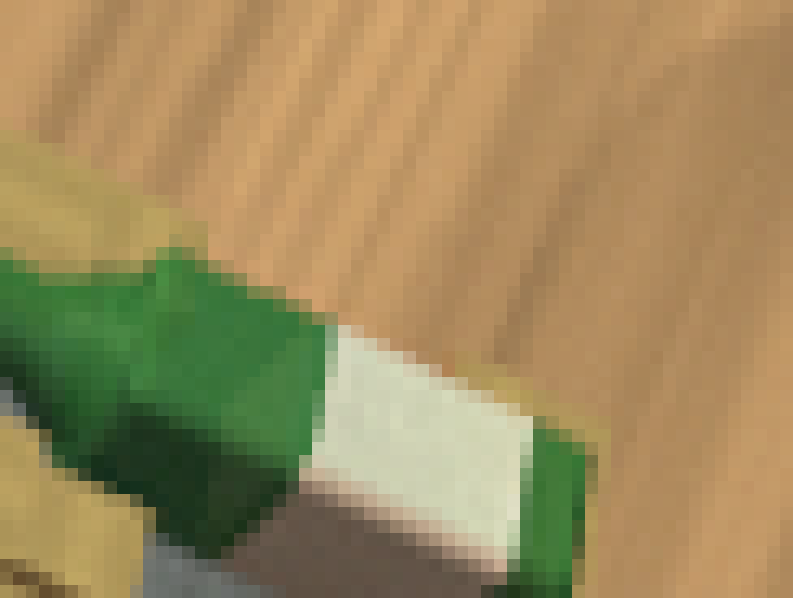

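```bash
python3 - <<'E'
from h import *
for q in("wine","cup","bowl"):
    vision.get_image("top"); print(q,[np.round(c2w("top",r['point'])) for r in place_of(q,"top")][:1])
print(order.close_job(), monitor.get_obs()['t'])
E
```

```text
wine [array([641., 463.,  -0.])]
cup [array([389., 439.,   2.])]
bowl [array([ 284., -275.,    2.])]
the job is handed in; nothing more can be done
the job is handed in; nothing more can be done
```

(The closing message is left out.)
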